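# Check the steam-gun fittings case and take out the misplaced parts

## Robot

A 7-joint arm with a two-finger parallel gripper is mounted at the origin on the work surface. World frame = base frame: x ahead of the robot, y to its left, z up, the work surface at z = 0. Lengths are in m, angles in degrees, forces in N, time in s.
With the tool pointing down it reaches from about 0.425 to 0.875 m from the base axis. Payload 4.7 kg.
Tool frame: the origin (TCP) lies on the mounting face of the last link; the fingertips stand 182 mm ahead of it and the grasp point (between the pads) lies 164 mm ahead of it; z points along the fingers, y is the line along which they close (so a half turn about z gives the same grasp; the last joint's range is limited). The gripper opens to 87 mm and grips with 3 to 60 N. Pads are 19 mm wide; open, the fingers measure 117 mm over their backs; the gripper's body (75 mm by 190 mm) begins 51 mm behind the grasp point.
Start: joints at [67.5, 18.392, -4.016, 83.108, 1.295, 78.541, -3.26], TCP at [0.257, -0.597, 0.405] pointing down, gripper open.
Joint ranges: [-163.93, 163.93], [-17.29, 119.83], [-79.2, 71.16], [3.27, 140.29], [-89.18, 269.18], [5.43, 117.66], [-154.24, 154.24]. Speed limits (degrees/s): [147.25, 147.25, 180, 180, 180, 180, 180].

## Interface

Orientations are given as [roll, pitch, yaw] about the fixed x, y, z axes, in that order (R = Rz(yaw) Ry(pitch) Rx(roll)).
In Python, from cell import env gives the robot as it stands.
- The arm moves only by the tool servo_tool, never from a script. Its argument "plan" is a list of rows, each an object with "xyz": the shift along the tool's x, y, z in cm, a list of three; "twist": the turn, a rotation vector about the tool's x, y, z in degrees, a list of three; "jaw": the closure, from 0 (fully open) to 1 (shut). In form: [{"xyz": [x, y, z], "twist": [wx, wy, wz], "jaw": jaw}, ...]. A call has 1 to 10 rows; each row is the pose to reach, as a shift and turn from the pose commanded when the call began, along the tool's axes at that moment; what a row does not reach only later rows make up. A row lasts 1/12 s, in which the tool goes at most 41.7 mm and 7.16 degrees, less where a joint would pass 70% of its speed; a pose out of reach is approached as far as the arm can. A call with a gripper value outside its range is refused whole. The fingers move at their own pace and stop on an object; "newtons" is the grip in N (left out, the last holds). Time passes only in rows, so rows that repeat a pose let the fingers close. It gives the time, the measured TCP pose, the force, the opening and the grip force at its end, in the units of the state.
- env.get_obs(): the state, without advancing time (a new reading comes with each control period).
- env.read_camera(name): name is "side" or "top"; returns a dict with "img" (384x512x3 uint8, red, green, blue), "camera_matrix" (3x3 intrinsics, pixels), "R" (3x3) and "t" (3): a world point X has camera coordinates R X + t. Camera axes: x right, y down, z forward; pixel columns grow to the right and rows downward; lengths in m; the calibration is good to about 2 mm. A picture is of the moment at which its call begins. There is no depth.
- env.sign_off(): hands the job in; it is judged then, once.
The state is a dict: "time_s": time; "qpos": joint angles; "joint_velocities": joint speeds; "effort": joint torques, N m; "tool_pos": TCP position; "tool_rot": TCP orientation; "force": force on the tool from outside, world axes, zero at the start; "wrist_torque": the same for the moment, N m; "grip_width": finger opening in m; "grasp_force": force on a finger pad.
Only numpy, scipy, OpenCV 4.12 (cv2) and the standard library are available. Lean on these libraries where they do the work, as an engineer would, in place of code of your own. Each camera call takes 0.05 s, during which the arm holds its last target. There are 200 camera calls.

## Task

Open the fittings case, squeeze the snap tab of the clear inner cover and lift the cover off onto the cork mat. Nozzles belong in the round pockets and square valve bodies in the square ones: move every wrongly packed part into the wooden tray and leave the rightly packed ones standing where they are. Then clip the cover back in the way it was and shut the lid fully, without disturbing the other things on the bench.

Things in the scene. Friction and masses are not known exactly. Their poses are not given: they have to be found in the camera images.
- case: hard grey case, fixed: base 136 (x) by 276 (y) by 62 mm high, walls and floor 4 mm, with hinged lid; the two inserts lie 72 mm either side of its centre. Origin: centre of its underside; x to the hinge side (away from the robot), y lengthwise. Inside, at y = 0, stands a black catch 16 mm wide (y), x -46 to -30 mm, 52 mm high; in its corners four rests, tops 39 mm up, carry the cover's feet
- lid (a joint): angle of the case lid: 0 shut, 2.0 rad fully open (leaning back past upright). It starts at 0 to 0.1. The stiff hinge keeps it wherever it is left; about 2 to 4 N at the handle moves it
- lid_hinge (a point): point on the lid's hinge axis, at the middle of the case's far top edge (62 mm up); its frame turns with the lid; the hinge axis is the case's y
- lid_handle (a point): middle of the lid's steel bar handle, an 11 mm round bar 110 mm long parallel to the hinge, 35 mm in front of the lid's front face; with the lid shut it lies 171 mm in front of and 15 mm above the hinge line, 77 mm above the bench. The lid is 38 mm deep; its top is 100 mm above the bench when shut
- round_insert: light grey insert 124 by 112 by 8 mm on the case floor, in the left or the right half of the case, with four ROUND, black-lined pockets (30 mm diameter, 6 mm deep): the places of the nozzles. Origin: centre of its underside; pocket centres at x = +-27, y = +-26 mm, pocket floor 2 mm and insert top 8 mm above the origin
- square_insert: the other light grey insert, of the same size in the other half of the case, with four SQUARE, black-lined pockets (26 mm, 6 mm deep): the places of the valve bodies. Same frame and pocket positions
- cover_grip (a point): grasp point of the case's clear clip-in inner cover: midway between its two finger pieces, 41 mm above the foot soles, 22 mm above the plate's top face, 10 mm to -x of the plate's middle; axes as the plate's. Clipped in, it lies at x -10, y 0, z 80 mm in the case's frame, axes as the case's. Squeeze the finger pieces along x
- snap_tab (a joint): how far the cover's springy snap tab is pressed towards the post (+x), in m: 0 out, 0.009 fully in (8 mm in clears the catch); starts at 1.4 N, fully in at 4.6 N, springs out when let go. Its hook under the plate, 2 to 5.5 mm above the foot soles, reaches 7.5 mm to -x and holds 4.5 mm deep under the case's catch; kept squeezed it goes in or out freely
- cover: the same cover: clear 3 mm plate 122 (x) by 260 (y) mm on four 16 mm corner feet, 110 g, over the parts, under the lid; 3 mm play in x, 4 in y. Origin: middle of the plate, at the foot soles. Finger pieces 32 mm tall above the plate, 4 mm thick (x), 22 mm wide (y): a fixed post to +x, the snap tab to -x, 34 mm over their outer faces, 25 when squeezed. Squeezed, it lifts straight up
- tray: loose wooden tray, 130 (x) by 160 (y) by 20 mm high, walls and floor 5 mm, 350 g, empty; origin: centre of its underside; stands left or right of the case
- mat: fixed cork mat 290 (x) by 150 (y) by 4 mm on the other side of the case; origin: centre of its underside
- spool: bystander: wooden thread spool, 36 mm diameter, 42 mm high; origin: centre of underside
- rinse_jar: bystander: amber glass jar, 54 mm diameter, 75 mm high; origin: centre of underside
- nozzle_1_mid (a point): brass steam nozzle, plain round body 22 mm diameter and 34 mm tall, tapering to a 9 mm tip, 46 mm tall in all, 60 g; seen from above it is round; origin of this point at mid-height on its axis (23 mm above its foot); z = its axis, tip up
- valve_1_mid (a point): brass valve body, 20 mm square and 34 mm tall with an 11 mm round stem on top, 46 mm tall in all, 60 g; seen from above it is square; origin of this point at mid-height on its axis (23 mm above its foot); z = its axis, tip up, x and y square to its sides
- nozzle_2_mid (a point): brass steam nozzle, plain round body 22 mm diameter and 34 mm tall, tapering to a 9 mm tip, 46 mm tall in all, 60 g; seen from above it is round; origin of this point at mid-height on its axis (23 mm above its foot); z = its axis, tip up
- valve_2_mid (a point): brass valve body, 20 mm square and 34 mm tall with an 11 mm round stem on top, 46 mm tall in all, 60 g; seen from above it is square; origin of this point at mid-height on its axis (23 mm above its foot); z = its axis, tip up, x and y square to its sides
- nozzle_3_mid (a point): brass steam nozzle, plain round body 22 mm diameter and 34 mm tall, tapering to a 9 mm tip, 46 mm tall in all, 60 g; seen from above it is round; origin of this point at mid-height on its axis (23 mm above its foot); z = its axis, tip up
- valve_3_mid (a point): brass valve body, 20 mm square and 34 mm tall with an 11 mm round stem on top, 46 mm tall in all, 60 g; seen from above it is square; origin of this point at mid-height on its axis (23 mm above its foot); z = its axis, tip up, x and y square to its sides
- nozzle_4_mid (a point): brass steam nozzle, plain round body 22 mm diameter and 34 mm tall, tapering to a 9 mm tip, 46 mm tall in all, 60 g; seen from above it is round; origin of this point at mid-height on its axis (23 mm above its foot); z = its axis, tip up
- valve_4_mid (a point): brass valve body, 20 mm square and 34 mm tall with an 11 mm round stem on top, 46 mm tall in all, 60 g; seen from above it is square; origin of this point at mid-height on its axis (23 mm above its foot); z = its axis, tip up, x and y square to its sides
Mind the look-alikes: they are no part of the job. What is shaped like the tray but black is not meant.

How it is judged (in metres and radians):
On the way, in this order (a step that is already met when the one before it is completed fails the run):
1. the lid is open (past 1.5 rad) (value of joint lid above 1.5 rad), for 0.2 s.
2. the cover lies flat on the cork mat (x of cover_grip in the frame of mat between -0.08 and 0.08 m and y of cover_grip in the frame of mat between -0.06 and 0.06 m and z of cover_grip in the frame of mat between 0.03 and 0.052 m and angle between cover_grip's own z axis and vertical below 0.12 rad and linear speed of cover below 0.02 m/s), for 0.2 s.
3. every wrongly packed part is in the tray (x of valve_2_mid in the frame of tray between -0.06 and 0.06 m and y of valve_2_mid in the frame of tray between -0.075 and 0.075 m and z of valve_2_mid in the frame of tray between 0.003 and 0.055 m and linear speed of each of valve_2, valve_3, nozzle_2, nozzle_3 below 0.05 m/s and x of valve_3_mid in the frame of tray between -0.06 and 0.06 m and y of valve_3_mid in the frame of tray between -0.075 and 0.075 m and z of valve_3_mid in the frame of tray between 0.003 and 0.055 m and x of nozzle_2_mid in the frame of tray between -0.06 and 0.06 m and y of nozzle_2_mid in the frame of tray between -0.075 and 0.075 m and z of nozzle_2_mid in the frame of tray between 0.003 and 0.055 m and x of nozzle_3_mid in the frame of tray between -0.06 and 0.06 m and y of nozzle_3_mid in the frame of tray between -0.075 and 0.075 m and z of nozzle_3_mid in the frame of tray between 0.003 and 0.055 m), for 0.2 s.
4. the cover is clipped back into the case, its tab sprung out (x of cover_grip in the frame of case between -0.0145 and -0.0055 m and y of cover_grip in the frame of case between -0.006 and 0.006 m and z of cover_grip in the frame of case between 0.0775 and 0.082 m and angle between cover_grip's own z axis and vertical below 0.04 rad and value of joint snap_tab below 0.003 m), for 0.2 s.
At the end, for the whole second after the job is handed in: Lid under 0.06 rad; cover home within 4.5 mm (x), 6 mm (y), 2 mm (height), level to 0.04 rad, tab out within 3 mm; every wrongly packed part at rest in the tray; every rightly packed part upright within 12 mm of where it was (all of step 3 and all of step 4 and value of joint lid below 0.06 rad and distance of each of nozzle_1_mid, nozzle_4_mid, valve_1_mid, valve_4_mid from where it was at the start of the episode below 0.012 m and angle between each of nozzle_1_mid, nozzle_4_mid, valve_1_mid, valve_4_mid's own z axis and vertical below 0.2 rad); the robot touches nothing.
It fails at once if a rightly packed part is lifted out of its pocket (height (world z) of any of nozzle_1_mid, nozzle_4_mid, valve_1_mid, valve_4_mid above 0.055 m).
It fails at once if a bystander is pushed more than 5 cm (distance of any of spool, rinse_jar from where it was at the start of the episode above 0.05 m).
Of valve_2, valve_3, nozzle_2, nozzle_3 only 2 to 4 are there at a start; the rules pass over those that are not, and their reading is None.
Of nozzle_1, nozzle_4, valve_1, valve_4 only 2 to 4 are there at a start; the rules pass over those that are not, and their reading is None.
At some moment in a run one of tray may be knocked a few centimetres aside while the robot is not near it.
Once in a run the grip may slacken for a moment while it holds something.
It also fails if it takes over 210 s, if anything falls off the work surface, if the arm or the gripper's body presses on something with over 40 N, if the wrist force passes 120 N, or if a joint passes its speed limit or range.

## Working session

There is one attempt and no reset: what is moved stays moved. The work goes in short steps, Python scripts to look and compute and a tool call to move; the robot and the scene stay as the last step left them, time stands still between calls to the robot, and variables do not carry over. Pictures are saved under pics/ and viewed, at most 14 in all, crops included, and the job is handed in when it is done.

Besides the shell and the picture viewer there is one more tool, called after "Request:" as name([rows], argument=value, ...), one row to a line, values as JSON. servo_tool: Moves the arm, as the interface text tells. Its arguments: {"type":"object","properties":{"plan":{"type":"array","items":{"type":"object","properties":{"xyz":{"type":"array","items":{"type":"number"}},"twist":{"type":"array","items":{"type":"number"}},"jaw":{"type":"number"}}}},"newtons":{"type":"number"}},"required":["plan"]}

```bash
mkdir -p pics; ls; cat > h.py <<'E'
import numpy as np, cv2, sys
sys.path.insert(0,'.')
from cell import env
from scipy.spatial.transform import Rotation as Ro
def snap(cam,name,box=None,scale=1.5):
    c=env.read_camera(cam); im=c['img'][:,:,::-1].copy()
    cv2.imwrite(f'pics/{name}_raw.png',im)
    np.savez(f'pics/{cam}_cal.npz',K=c['camera_matrix'],R=c['R'],t=c['t'])
    if box: im=im[box[1]:box[3],box[0]:box[2]]
    cv2.imwrite(f'pics/{name}.png',cv2.resize(im,None,fx=scale,fy=scale,interpolation=cv2.INTER_CUBIC)); return c
def cal(cam):
    d=np.load(f'pics/{cam}_cal.npz'); return d['K'],d['R'],d['t']
def px2w(cam,u,v,z):
    K,R,t=cal(cam); d=R.T@np.linalg.inv(K)@np.array([u,v,1.]); o=-R.T@t
    return o+d*(z-o[2])/d[2]
def w2px(cam,X):
    K,R,t=cal(cam); p=K@(R@np.asarray(X,float)+t); return p[:2]/p[2]
def st():
    o=env.get_obs(); print({k:np.round(o[k],4) for k in ('time_s','tool_pos','tool_rot','force','grip_width','grasp_force','qpos')}); return o
def go(target,rpy=None):
    "shift in tool axes (cm) and twist (deg) from the present pose to TCP target"
    o=env.get_obs(); R0=Ro.from_euler('xyz',o['tool_rot'],degrees=True)
    print('xyz cm',np.round(R0.inv().apply(np.array(target)-o['tool_pos'])*100,2), 'twist', np.round((R0.inv()*Ro.from_euler('xyz',rpy,degrees=True)).as_rotvec(degrees=True),2) if rpy is not None else '')
E
python3 - <<'E'
from h import *
st()
a=snap('top','top0'); b=snap('side','side0')
for n in('top','side'):
    K,R,t=cal(n); print(n,K.round(1).tolist(),(-R.T@t).round(3),R.round(3).tolist())
E
```

```text
pics
{'time_s': np.float64(0.0), 'tool_pos': array([ 0.2571, -0.5968,  0.4036]), 'tool_rot': array([-1.798895e+02,  4.800000e-03,  2.330980e+01]), 'force': array([ 0.4437,  0.7627, -0.7217]), 'grip_width': np.float64(0.087), 'grasp_force': np.float64(0.0), 'qpos': array([67.4985, 18.4395, -4.0146, 83.1762,  1.2937, 78.5399, -3.2603])}
top [[385.8, 0.0, 261.4], [0.0, 385.8, 189.8], [0.0, 0.0, 1.0]] [0.324 0.037 1.224] [[0.027, -1.0, -0.001], [-0.993, -0.026, -0.111], [0.111, 0.004, -0.994]]
side [[376.9, 0.0, 255.6], [0.0, 376.9, 191.1], [0.0, 0.0, 1.0]] [0.    0.709 0.612] [[-0.811, -0.586, 0.005], [-0.323, 0.44, -0.838], [0.488, -0.681, -0.546]]
```

View pics/top0.png

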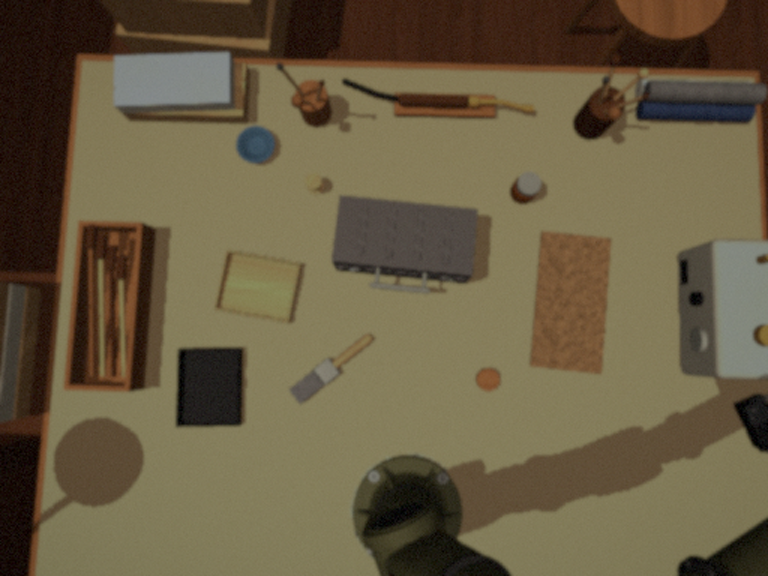

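View pics/side0.png

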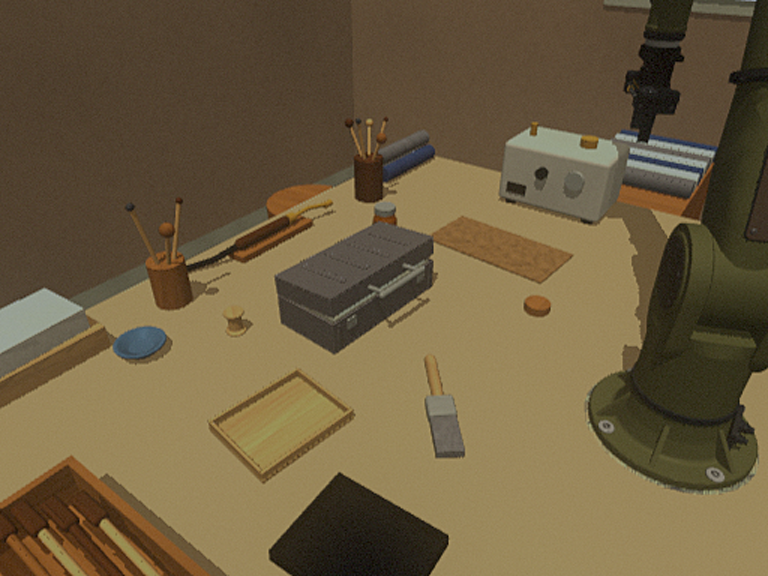

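```bash
python3 - <<'E'
from h import *
im=cv2.imread('pics/top0_raw.png')
cv2.imwrite('pics/c1.png',cv2.resize(im[120:220,140:330],None,fx=4,fy=4,interpolation=cv2.INTER_CUBIC))
for n,(u,v),z in [('lid1',(341,197),.1),('lid2',(476,208),.1),('lid3',(472,275),.1),('lid4',(335,265),.1),
 ('h1',(372,286),.077),('h2',(444,291),.077),('tr1',(229,252),.02),('tr2',(305,263),.02),('tr3',(293,322),.02),('tr4',(216,308),.02),
 ('m1',(541,232),.004),('m2',(611,238),.004),('m3',(602,373),.004),('m4',(530,366),.004),('spool',(316,183),.04),('jar',(529,184),.075)]:
    print(n,px2w('top',(u+.5)/1.5-.5,(v+.5)/1.5-.5,z).round(3))
E
```

```text
lid1 [0.623 0.148 0.1  ]
lid2 [ 0.608 -0.12   0.1  ]
lid3 [ 0.473 -0.114  0.1  ]
lid4 [0.486 0.155 0.1  ]
h1 [0.449 0.082 0.077]
h2 [ 0.443 -0.062  0.077]
tr1 [0.519 0.388 0.02 ]
tr2 [0.5   0.227 0.02 ]
tr3 [0.376 0.246 0.02 ]
tr4 [0.401 0.408 0.02 ]
m1 [ 0.583 -0.274  0.004]
m2 [ 0.574 -0.423  0.004]
m3 [ 0.287 -0.4    0.004]
m4 [ 0.298 -0.25   0.004]
spool [0.668 0.208 0.04 ]
jar [ 0.667 -0.231  0.075]
```

View pics/c1.png

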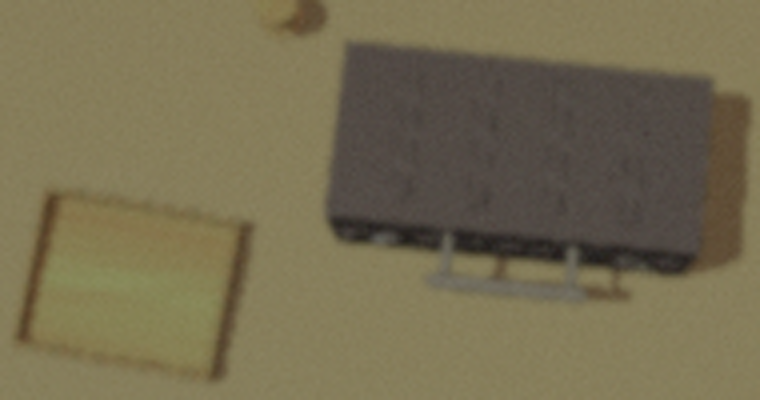

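```bash
python3 - <<'E'
from h import *
for u,v in((247.5,190.2),(287,194.),(267.1,192)):
    print(px2w('top',u,v,.077).round(4),px2w('top',u,v,.094).round(4))
c=np.array([.5475,.0173]);a=np.radians(-3);Rm=np.array([[np.cos(a),-np.sin(a)],[np.sin(a),np.cos(a)]])
for th in(0,.05,.1):
  for y in(-.055,.055):
    x=.068-.171*np.cos(th)+.015*np.sin(th); z=.062+.015*np.cos(th)+.171*np.sin(th)
    P=[*(c+Rm@[x,y]),z]; print(th,y,np.round(P,3),'side1.5',(w2px('side',P)*1.5).round(1),'top1.5',(w2px('top',P)*1.5).round(1))
go([.446,.02,.40],[180,0,87])
im=cv2.imread('pics/side0_raw.png')
cv2.imwrite('pics/c2.png',cv2.resize(im[140:240,180:300],None,fx=5,fy=5,interpolation=cv2.INTER_CUBIC))
E
```

```text
[0.45   0.0831 0.077 ] [0.4481 0.0824 0.094 ]
[ 0.4417 -0.0353  0.077 ] [ 0.44   -0.0342  0.094 ]
[0.4461 0.0243 0.077 ] [0.4443 0.0245 0.094 ]
0 -0.055 [ 0.442 -0.032  0.077] side1.5 [424.3 275.3] top1.5 [429.  290.9]
0 0.055 [0.448 0.078 0.077] side1.5 [386.  302.4] top1.5 [373.9 286.6]
0.05 -0.055 [ 0.443 -0.032  0.086] side1.5 [424.1 271.1] top1.5 [429.3 290. ]
0.05 0.055 [0.448 0.078 0.086] side1.5 [385.6 297.9] top1.5 [373.8 285.7]
0.1 -0.055 [ 0.444 -0.032  0.094] side1.5 [423.7 266.7] top1.5 [429.6 288.9]
0.1 0.055 [0.45  0.077 0.094] side1.5 [384.9 293.4] top1.5 [373.8 284.5]
xyz cm [ 41.76 -49.17   0.46] twist [-9.000e-02 -5.000e-02 -6.369e+01]
```

View pics/c2.png

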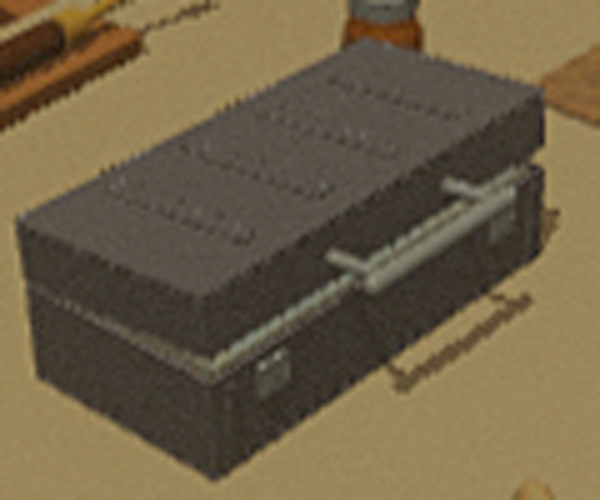

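Request:
servo_tool([
  {"xyz":[25,-29.5,0.3],"twist":[0,0,-63.7],"jaw":0.7},
  {"xyz":[25,-29.5,0.3],"twist":[0,0,-63.7],"jaw":0.7},
  {"xyz":[25,-29.5,0.3],"twist":[0,0,-63.7],"jaw":0.7},
  {"xyz":[25,-29.5,0.3],"twist":[0,0,-63.7],"jaw":0.7},
  {"xyz":[25,-29.5,0.3],"twist":[0,0,-63.7],"jaw":0.7},
  {"xyz":[25,-29.5,0.3],"twist":[0,0,-63.7],"jaw":0.7},
  {"xyz":[25,-29.5,0.3],"twist":[0,0,-63.7],"jaw":0.7},
  {"xyz":[25,-29.5,0.3],"twist":[0,0,-63.7],"jaw":0.7},
  {"xyz":[25,-29.5,0.3],"twist":[0,0,-63.7],"jaw":0.7},
  {"xyz":[25,-29.5,0.3],"twist":[0,0,-63.7],"jaw":0.7},
])

```text
time_s: 0.93
tool_pos: [0.3718, -0.2208, 0.4017]
tool_rot: [180.0, -0.1, 87.7]
force: [0.7, -0.1, 0.6]
grip_width: 0.0302
grasp_force: 0.0
```

```bash
python3 - <<'E'
from h import *
st(); go([.4425,.024,.36],[180,0,87])
E
```

```text
{'time_s': np.float64(0.9333), 'tool_pos': array([ 0.3718, -0.2208,  0.4017]), 'tool_rot': array([ 1.799977e+02, -7.380000e-02,  8.770950e+01]), 'force': array([ 0.7253, -0.0551,  0.6005]), 'grip_width': np.float64(0.0302), 'grasp_force': np.float64(0.0), 'qpos': array([ 52.9243,  -7.8689, -23.3058, 111.3904,  -3.2702,  75.8978,
        28.3237])}
xyz cm [24.74  6.09  4.2 ] twist [ 0.   -0.07  0.71]
```

Request:
servo_tool([
  {"xyz":[24.7,6.1,4.2],"twist":[0,0,0.7],"jaw":0.7},
  {"xyz":[24.7,6.1,4.2],"twist":[0,0,0.7],"jaw":0.7},
  {"xyz":[24.7,6.1,4.2],"twist":[0,0,0.7],"jaw":0.7},
  {"xyz":[24.7,6.1,4.2],"twist":[0,0,0.7],"jaw":0.7},
  {"xyz":[24.7,6.1,4.2],"twist":[0,0,0.7],"jaw":0.7},
  {"xyz":[24.7,6.1,4.2],"twist":[0,0,0.7],"jaw":0.7},
  {"xyz":[24.7,6.1,4.2],"twist":[0,0,0.7],"jaw":0.7},
  {"xyz":[24.7,6.1,4.2],"twist":[0,0,0.7],"jaw":0.7},
  {"xyz":[24.7,6.1,4.2],"twist":[0,0,0.7],"jaw":0.7},
])

```text
time_s: 1.68
tool_pos: [0.4437, 0.0159, 0.3594]
tool_rot: [-179.9, 0.0, 86.3]
force: [-0.0, -0.6, 0.4]
grip_width: 0.0262
grasp_force: 0.0
```

```bash
python3 - <<'E'
from h import *
st(); go([.4425,.024,.255],[180,0,87])
E
```

```text
{'time_s': np.float64(1.6833), 'tool_pos': array([0.4437, 0.0159, 0.3594]), 'tool_rot': array([-1.799442e+02,  2.990000e-02,  8.633620e+01]), 'force': array([-0.0288, -0.6181,  0.3719]), 'grip_width': np.float64(0.0262), 'grasp_force': np.float64(0.0), 'qpos': array([ 40.5184,  -4.8891, -43.3314, 112.9779,  -3.5283,  70.6753,
        -5.2003])}
xyz cm [ 0.8  -0.16 10.44] twist [-0.06  0.03 -0.66]
```

Request:
servo_tool([
  {"xyz":[0.4,-0.2,0],"twist":[0,0,-0.6],"jaw":0.7},
  {"xyz":[0.4,-0.2,3.5],"twist":[0,0,-0.6],"jaw":0.7},
  {"xyz":[0.4,-0.2,6.5],"twist":[0,0,-0.6],"jaw":0.7},
  {"xyz":[0.4,-0.2,8.5],"twist":[0,0,-0.6],"jaw":0.7},
  {"xyz":[0.4,-0.2,10.4],"twist":[0,0,-0.6],"jaw":0.7},
  {"xyz":[0.4,-0.2,10.4],"twist":[0,0,-0.6],"jaw":0.7},
  {"xyz":[0.4,-0.2,10.4],"twist":[0,0,-0.6],"jaw":0.7},
])

```text
time_s: 2.27
tool_pos: [0.4417, 0.0192, 0.2554]
tool_rot: [-179.9, -0.0, 86.8]
force: [0.2, 0.7, 1.3]
grip_width: 0.0263
grasp_force: 0.0
```

Request:
servo_tool([
  {"xyz":[0,0,0],"twist":[0,0,0],"jaw":1},
  {"xyz":[0,0,0],"twist":[0,0,0],"jaw":1},
  {"xyz":[0,0,0],"twist":[0,0,0],"jaw":1},
  {"xyz":[0,0,0],"twist":[0,0,0],"jaw":1},
  {"xyz":[0,0,0],"twist":[0,0,0],"jaw":1},
], newtons=15)

```text
time_s: 2.68
tool_pos: [0.445, 0.0199, 0.258]
tool_rot: [179.4, 0.0, 86.9]
force: [8.9, -1.7, -3.3]
grip_width: 0.0104
grasp_force: 15.0
```

```bash
python3 - <<'E'
from h import *
st()
E
```

```text
{'time_s': np.float64(2.6833), 'tool_pos': array([0.445 , 0.0199, 0.258 ]), 'tool_rot': array([1.793786e+02, 1.920000e-02, 8.685930e+01]), 'force': array([ 8.9077, -1.7189, -3.3233]), 'grip_width': np.float64(0.0104), 'grasp_force': np.float64(15.0055), 'qpos': array([ 38.9532,   3.2114, -45.4355, 119.7384,   2.8597,  57.4293,
       -11.0932])}
```

```bash
python3 - <<'E'
import numpy as np
f=lambda th:np.array([-.171*np.cos(th)+.015*np.sin(th),.015*np.cos(th)+.171*np.sin(th)])*100
ths=np.linspace(.09,1.98,31); 
for k in range(3):
    b=f(ths[10*k]); print([[0,round(d[0],1),round(-d[1],1)] for d in (f(t)-b for t in ths[10*k+1:10*k+11])])
E
```

```text
[[0, np.float64(0.2), np.float64(-1.1)], [0, np.float64(0.5), np.float64(-2.1)], [0, np.float64(0.9), np.float64(-3.1)], [0, np.float64(1.3), np.float64(-4.1)], [0, np.float64(1.8), np.float64(-5.1)], [0, np.float64(2.3), np.float64(-6.0)], [0, np.float64(2.9), np.float64(-6.9)], [0, np.float64(3.6), np.float64(-7.8)], [0, np.float64(4.3), np.float64(-8.6)], [0, np.float64(5.0), np.float64(-9.4)]]
[[0, np.float64(0.8), np.float64(-0.7)], [0, np.float64(1.7), np.float64(-1.4)], [0, np.float64(2.5), np.float64(-2.0)], [0, np.float64(3.5), np.float64(-2.6)], [0, np.float64(4.4), np.float64(-3.1)], [0, np.float64(5.4), np.float64(-3.5)], [0, np.float64(6.4), np.float64(-3.9)], [0, np.float64(7.5), np.float64(-4.2)], [0, np.float64(8.5), np.float64(-4.4)], [0, np.float64(9.6), np.float64(-4.6)]]
[[0, np.float64(1.1), np.float64(-0.1)], [0, np.float64(2.2), np.float64(-0.2)], [0, np.float64(3.2), np.float64(-0.1)], [0, np.float64(4.3), np.float64(-0.0)], [0, np.float64(5.4), np.float64(0.1)], [0, np.float64(6.4), np.float64(0.4)], [0, np.float64(7.5), np.float64(0.7)], [0, np.float64(8.5), np.float64(1.0)], [0, np.float64(9.5), np.float64(1.4)], [0, np.float64(10.5), np.float64(1.9)]]
```

Request:
servo_tool([
  {"xyz":[0,0.4,-1.1],"jaw":1},
  {"xyz":[0,0.8,-2.1],"jaw":1},
  {"xyz":[0,1.2,-3.1],"jaw":1},
  {"xyz":[0,1.6,-4.1],"jaw":1},
  {"xyz":[0,2.1,-5.1],"jaw":1},
  {"xyz":[0,2.6,-6.0],"jaw":1},
  {"xyz":[0,3.2,-6.9],"jaw":1},
  {"xyz":[0,3.9,-7.8],"jaw":1},
  {"xyz":[0,4.6,-8.6],"jaw":1},
  {"xyz":[0,5.3,-9.4],"jaw":1},
], newtons=20)

```text
validation failed for argument at $.pl...
```

```bash
python3 - <<'E'
from h import *
st()
E
```

```text
{'time_s': np.float64(2.6833), 'tool_pos': array([0.445 , 0.0199, 0.258 ]), 'tool_rot': array([1.793786e+02, 1.920000e-02, 8.685930e+01]), 'force': array([ 8.9077, -1.7189, -3.3233]), 'grip_width': np.float64(0.0104), 'grasp_force': np.float64(15.0055), 'qpos': array([ 38.9532,   3.2114, -45.4355, 119.7384,   2.8597,  57.4293,
       -11.0932])}
```

Twist is required in every row.

Request:
servo_tool([
  {"xyz":[0,0.4,-1.1],"twist":[0,0,0],"jaw":1},
  {"xyz":[0,0.8,-2.1],"twist":[0,0,0],"jaw":1},
  {"xyz":[0,1.2,-3.1],"twist":[0,0,0],"jaw":1},
  {"xyz":[0,1.6,-4.1],"twist":[0,0,0],"jaw":1},
  {"xyz":[0,2.1,-5.1],"twist":[0,0,0],"jaw":1},
  {"xyz":[0,2.6,-6.0],"twist":[0,0,0],"jaw":1},
  {"xyz":[0,3.2,-6.9],"twist":[0,0,0],"jaw":1},
  {"xyz":[0,3.9,-7.8],"twist":[0,0,0],"jaw":1},
  {"xyz":[0,4.6,-8.6],"twist":[0,0,0],"jaw":1},
  {"xyz":[0,5.3,-9.4],"twist":[0,0,0],"jaw":1},
], newtons=20)

```text
time_s: 3.52
tool_pos: [0.4941, 0.0167, 0.3499]
tool_rot: [-179.6, 0.1, 86.9]
force: [-3.8, -5.1, -0.5]
grip_width: 0.0102
grasp_force: 20.0
```

```bash
python3 - <<'E'
from h import *
st()
E
```

```text
{'time_s': np.float64(3.5167), 'tool_pos': array([0.4941, 0.0167, 0.3499]), 'tool_rot': array([-1.796218e+02,  1.416000e-01,  8.686330e+01]), 'force': array([-3.7825, -5.1059, -0.5246]), 'grip_width': np.float64(0.0102), 'grasp_force': np.float64(19.9656), 'qpos': array([ 38.796 ,   4.2605, -45.1415, 107.4479,   3.296 ,  69.9715,
       -10.5545])}
```

Going well. Continue.

Request:
servo_tool([
  {"xyz":[0,0.8,-0.7],"twist":[0,0,0],"jaw":1},
  {"xyz":[0,1.7,-1.4],"twist":[0,0,0],"jaw":1},
  {"xyz":[0,2.5,-2.0],"twist":[0,0,0],"jaw":1},
  {"xyz":[0,3.5,-2.6],"twist":[0,0,0],"jaw":1},
  {"xyz":[0,4.4,-3.1],"twist":[0,0,0],"jaw":1},
  {"xyz":[0,5.4,-3.5],"twist":[0,0,0],"jaw":1},
  {"xyz":[0,6.4,-3.9],"twist":[0,0,0],"jaw":1},
  {"xyz":[0,7.5,-4.2],"twist":[0,0,0],"jaw":1},
  {"xyz":[0,8.5,-4.4],"twist":[0,0,0],"jaw":1},
  {"xyz":[0,9.6,-4.6],"twist":[0,0,0],"jaw":1},
])

```text
time_s: 4.35
tool_pos: [0.5913, 0.01, 0.3977]
tool_rot: [-179.9, 0.3, 86.7]
force: [-3.0, -7.4, 4.7]
grip_width: 0.0097
grasp_force: 20.1
```

Request:
servo_tool([
  {"xyz":[0,1.1,-0.1],"twist":[0,0,0],"jaw":1},
  {"xyz":[0,2.2,-0.2],"twist":[0,0,0],"jaw":1},
  {"xyz":[0,3.2,-0.1],"twist":[0,0,0],"jaw":1},
  {"xyz":[0,4.3,0],"twist":[0,0,0],"jaw":1},
  {"xyz":[0,5.4,0.1],"twist":[0,0,0],"jaw":1},
  {"xyz":[0,6.4,0.4],"twist":[0,0,0],"jaw":1},
  {"xyz":[0,7.5,0.7],"twist":[0,0,0],"jaw":1},
  {"xyz":[0,8.5,1.0],"twist":[0,0,0],"jaw":1},
  {"xyz":[0,9.5,1.4],"twist":[0,0,0],"jaw":1},
  {"xyz":[0,10.2,1.8],"twist":[0,0,0],"jaw":1},
])

```text
time_s: 5.18
tool_pos: [0.6939, 0.003, 0.3782]
tool_rot: [-179.9, 0.3, 86.6]
force: [-0.8, -8.2, 2.7]
grip_width: 0.0102
grasp_force: 20.1
```

```bash
python3 - <<'E'
from h import *
st()
E
```

```text
{'time_s': np.float64(5.1833), 'tool_pos': array([0.6939, 0.003 , 0.3782]), 'tool_rot': array([-179.9468,    0.3036,   86.6383]), 'force': array([-0.8164, -8.1565,  2.6727]), 'grip_width': np.float64(0.0102), 'grasp_force': np.float64(20.0551), 'qpos': array([ 25.7186,  29.878 , -41.1108,  76.9281,  19.6874,  80.3871,
       -18.2223])}
```

Request:
servo_tool([
  {"xyz":[0,0,0],"twist":[0,0,0],"jaw":0.6},
  {"xyz":[0,0,0],"twist":[0,0,0],"jaw":0.6},
  {"xyz":[0,0,0],"twist":[0,0,0],"jaw":0.6},
  {"xyz":[0,0,-3],"twist":[0,0,0],"jaw":0.6},
  {"xyz":[0,0,-6.5],"twist":[0,0,0],"jaw":0.6},
  {"xyz":[0,-3,-9],"twist":[0,0,0],"jaw":0.5},
  {"xyz":[-1,-6,-10],"twist":[0,0,0],"jaw":0.5},
  {"xyz":[-5,-7,-10],"twist":[0,0,0],"jaw":0.5},
  {"xyz":[-9,-8,-10],"twist":[0,0,0],"jaw":0.5},
  {"xyz":[-13,-8,-10],"twist":[0,0,0],"jaw":0.5},
])

```text
time_s: 6.02
tool_pos: [0.604, -0.1171, 0.4796]
tool_rot: [179.9, 0.1, 87.1]
force: [1.3, 0.0, 0.2]
grip_width: 0.0431
grasp_force: 0.0
```

Request:
servo_tool([
  {"xyz":[-4,-1,1],"twist":[0,0,0],"jaw":0.5},
  {"xyz":[-8,-2,2],"twist":[0,0,0],"jaw":0.5},
  {"xyz":[-12,-3,3],"twist":[0,0,0],"jaw":0.5},
  {"xyz":[-15,-4,4],"twist":[0,0,0],"jaw":0.5},
  {"xyz":[-18,-5,5],"twist":[0,0,0],"jaw":0.5},
  {"xyz":[-21,-5,5],"twist":[0,0,0],"jaw":0.5},
  {"xyz":[-21,-5,5],"twist":[0,0,0],"jaw":0.5},
  {"xyz":[-21,-5,5],"twist":[0,0,0],"jaw":0.5},
])

```text
time_s: 6.68
tool_pos: [0.5439, -0.3269, 0.4275]
tool_rot: [-180.0, -0.1, 86.7]
force: [0.9, 1.5, 1.3]
grip_width: 0.0437
grasp_force: 0.0
```

```bash
python3 - <<'E'
from h import *
st(); snap('top','top1',(140,60,400,260),3); snap('side','side1',(150,70,350,270),3)
E
```

```text
{'time_s': np.float64(6.6833), 'tool_pos': array([ 0.5439, -0.3269,  0.4275]), 'tool_rot': array([-1.799672e+02, -6.920000e-02,  8.673680e+01]), 'force': array([0.9127, 1.5235, 1.2776]), 'grip_width': np.float64(0.0437), 'grasp_force': np.float64(0.0), 'qpos': array([ 56.1354,  19.353 , -35.2964,  82.5498,  11.1031,  81.6657,
        17.4918])}
```

View pics/top1.png

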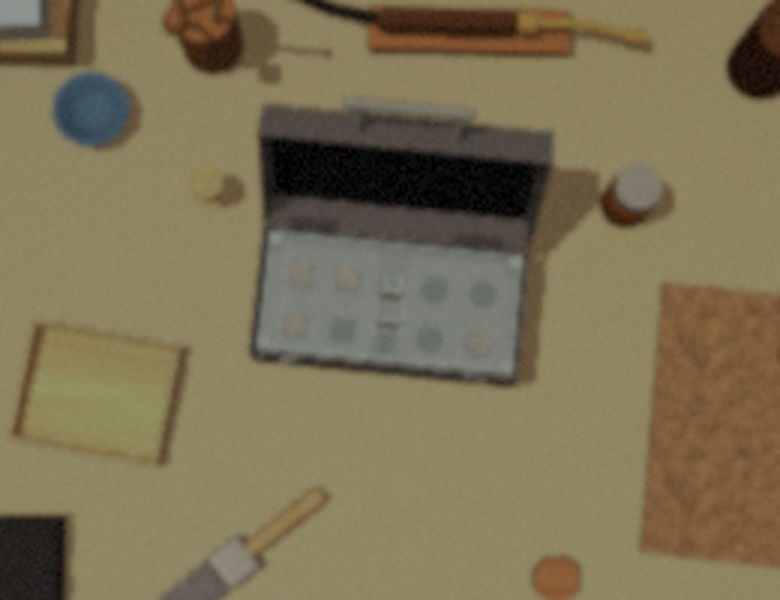

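```bash
python3 - <<'E'
from h import *
a=cv2.imread('pics/top1_raw.png')[130:195,218:322]; b=cv2.imread('pics/side1_raw.png')[145:235,180:300]
a=cv2.resize(a,None,fx=6,fy=6,interpolation=cv2.INTER_CUBIC); b=cv2.resize(b,(800*0+ 760,570),interpolation=cv2.INTER_CUBIC)
cv2.imwrite('pics/c3.png',a); cv2.imwrite('pics/c4.png',b)
for u,v,z in((253,357,.062),(514,383,.062),(262,104,.2)): print(px2w('top',u/3+140-.33,v/3+60-.33,z).round(4))
E
```

```text
[0.485  0.1562 0.062 ]
[ 0.4655 -0.1086  0.062 ]
[0.6999 0.1425 0.2   ]
```

View pics/c3.png

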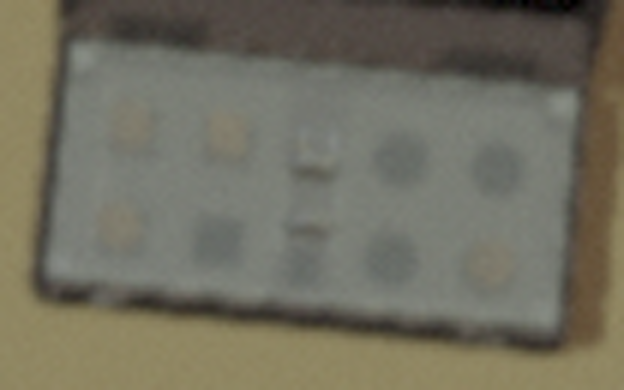

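View pics/c4.png

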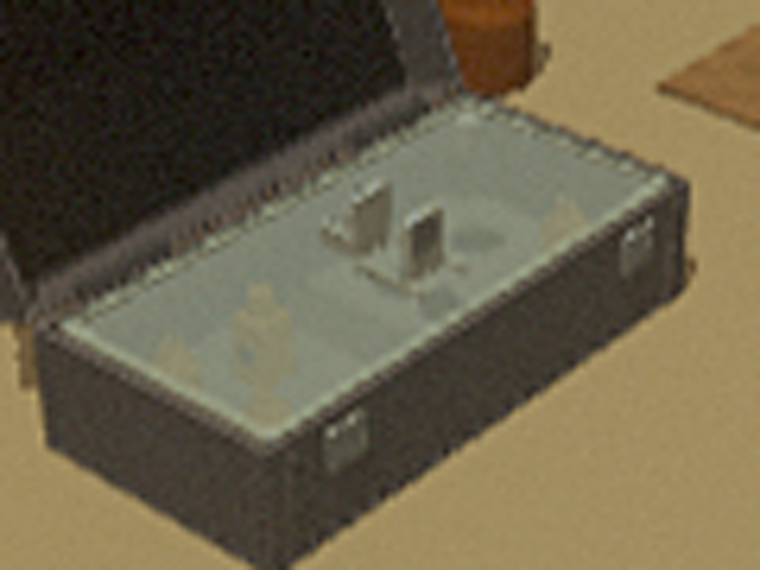

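```bash
python3 - <<'E'
from h import *
print('side',px2w('side',242.9,176.5,.09).round(4),'top',px2w('top',269.8,163.75,.075).round(4))
c=np.array([.5475,.0173]);a=np.radians(-3.7);Rm=np.array([[np.cos(a),-np.sin(a)],[np.sin(a),np.cos(a)]])
for p in((-10,0),(-68,138),(-68,-138),(68,138),(68,-138)): 
    q=c+Rm@(np.array(p)/1000); print(p,q.round(4),'top c3',((w2px('top',[*q,.062 if p[1] else .09])-[218,130])*6).round(0),'side c4',((w2px('side',[*q,.062 if p[1] else .09])-[180,145])*6.333).round(0))
g=c+Rm@[-.01,0]
for nm,dx in(('post',.015),('tab',-.015)):
    q=g+Rm@[dx,0]; print(nm,'c3',((w2px('top',[*q,.09])-[218,130])*6).round(0),'c4',((w2px('side',[*q,.09])-[180,145])*6.333).round(0))
E
```

```text
side [0.5372 0.0194 0.09  ] top [0.5323 0.0183 0.075 ]
(-10, 0) [0.5375 0.0179] top c3 [312. 187.] side c4 [400. 198.]
(-68, 138) [0.4885 0.1594] top c3 [ 30. 285.] side c4 [278. 453.]
(-68, -138) [ 0.4707 -0.116 ] top c3 [573. 334.] side c4 [695. 174.]
(68, 138) [0.6243 0.1506] top c3 [57. 24.] side c4 [ 38. 325.]
(68, -138) [ 0.6065 -0.1248] top c3 [593.  72.] side c4 [466.  83.]
post c3 [315. 157.] c4 [374. 186.]
tab c3 [310. 217.] c4 [427. 210.]
```

```bash
python3 - <<'E'
from h import *
go([.537,.0185,.30],[180,0,86.3])
E
```

```text
xyz cm [34.1  -2.61 12.88] twist [ 0.05 -0.09  0.75]
```

Request:
servo_tool([
  {"xyz":[3,0,0],"twist":[0,0,0],"jaw":0.31},
  {"xyz":[7,-0.5,1],"twist":[0,0,0],"jaw":0.31},
  {"xyz":[11,-1,2],"twist":[0,0,0],"jaw":0.31},
  {"xyz":[15,-1.5,3],"twist":[0,0,0],"jaw":0.31},
  {"xyz":[19,-2,4.5],"twist":[0,0,0.7],"jaw":0.31},
  {"xyz":[23,-2.6,6],"twist":[0,0,0.7],"jaw":0.31},
  {"xyz":[27,-2.6,8],"twist":[0,0,0.7],"jaw":0.31},
  {"xyz":[30.5,-2.6,9.5],"twist":[0,0,0.7],"jaw":0.31},
  {"xyz":[33,-2.6,11],"twist":[0,0,0.7],"jaw":0.31},
  {"xyz":[34.1,-2.6,12],"twist":[0,0,0.7],"jaw":0.31},
])

```text
time_s: 7.62
tool_pos: [0.5355, 0.0244, 0.3073]
tool_rot: [-180.0, -0.1, 86.8]
force: [0.2, 0.0, -0.2]
grip_width: 0.0599
grasp_force: 0.0
```

Request:
servo_tool([
  {"xyz":[0,0,0],"twist":[0,0,0],"jaw":0.31},
  {"xyz":[0,0,0],"twist":[0,0,0],"jaw":0.31},
  {"xyz":[0,0,0],"twist":[0,0,0],"jaw":0.31},
])

```text
time_s: 7.87
tool_pos: [0.5373, 0.0161, 0.3087]
tool_rot: [179.9, 0.0, 86.2]
force: [-0.3, -0.3, -0.4]
grip_width: 0.0598
grasp_force: 0.0
```

```bash
python3 - <<'E'
from h import *
st();go([.537,.0185,.246],[180,0,86.3]); 
E
```

```text
{'time_s': np.float64(7.8667), 'tool_pos': array([0.5373, 0.0161, 0.3087]), 'tool_rot': array([1.799281e+02, 4.810000e-02, 8.621950e+01]), 'force': array([-0.29  , -0.2831, -0.3767]), 'grip_width': np.float64(0.0598), 'grasp_force': np.float64(0.0), 'qpos': array([ 36.9696,  13.5235, -46.3724, 104.7869,  10.7372,  66.1071,
       -16.7598])}
xyz cm [ 0.24 -0.05  6.27] twist [ 0.07  0.05 -0.08]
```

Request:
servo_tool([
  {"xyz":[0.2,0,2.5],"twist":[0,0,0],"jaw":0.31},
  {"xyz":[0.2,0,4.5],"twist":[0,0,0],"jaw":0.31},
  {"xyz":[0.2,0,5.7],"twist":[0,0,0],"jaw":0.31},
  {"xyz":[0.2,0,6.2],"twist":[0,0,0],"jaw":0.31},
  {"xyz":[0.2,0,6.2],"twist":[0,0,0],"jaw":0.31},
  {"xyz":[0.2,0,6.2],"twist":[0,0,0],"jaw":0.5},
  {"xyz":[0.2,0,6.2],"twist":[0,0,0],"jaw":0.62},
  {"xyz":[0.2,0,6.2],"twist":[0,0,0],"jaw":1},
  {"xyz":[0.2,0,6.2],"twist":[0,0,0],"jaw":1},
  {"xyz":[0.2,0,6.2],"twist":[0,0,0],"jaw":1},
], newtons=25)

```text
time_s: 8.7
tool_pos: [0.5374, 0.0183, 0.2463]
tool_rot: [179.9, 0.0, 86.2]
force: [-1.6, -0.1, -0.3]
grip_width: 0.0344
grasp_force: 0.2
```

Request:
servo_tool([
  {"xyz":[0,0,0],"twist":[0,0,0],"jaw":1},
  {"xyz":[0,0,0],"twist":[0,0,0],"jaw":1},
  {"xyz":[0,0,0],"twist":[0,0,0],"jaw":1},
])

```text
time_s: 8.95
tool_pos: [0.5387, 0.0181, 0.247]
tool_rot: [179.7, -0.0, 86.2]
force: [4.5, -0.7, 1.9]
grip_width: 0.0245
grasp_force: 25.0
```

```bash
python3 - <<'E'
from h import *
st()
E
```

```text
{'time_s': np.float64(8.95), 'tool_pos': array([0.5387, 0.0181, 0.247 ]), 'tool_rot': array([ 1.797101e+02, -1.440000e-02,  8.617610e+01]), 'force': array([ 4.5235, -0.6792,  1.9475]), 'grip_width': np.float64(0.0245), 'grasp_force': np.float64(24.9707), 'qpos': array([ 34.8081,  18.1236, -45.0333, 108.0396,  14.8561,  59.502 ,
       -20.1944])}
```

Request:
servo_tool([
  {"xyz":[0,0.25,0],"twist":[0,0,0],"jaw":1},
  {"xyz":[0,0.3,-0.5],"twist":[0,0,0],"jaw":1},
  {"xyz":[0,0.3,-1.2],"twist":[0,0,0],"jaw":1},
  {"xyz":[0,0.3,-2],"twist":[0,0,0],"jaw":1},
  {"xyz":[0,0.3,-3],"twist":[0,0,0],"jaw":1},
])

```text
time_s: 9.37
tool_pos: [0.5389, 0.0181, 0.2745]
tool_rot: [-179.8, -0.0, 86.2]
force: [-0.5, -0.5, -1.8]
grip_width: 0.0237
grasp_force: 24.8
```

```bash
python3 - <<'E'
from h import *
st()
E
```

```text
{'time_s': np.float64(9.3667), 'tool_pos': array([0.5389, 0.0181, 0.2745]), 'tool_rot': array([-1.797716e+02, -1.490000e-02,  8.623280e+01]), 'force': array([-0.4593, -0.4917, -1.7851]), 'grip_width': np.float64(0.0237), 'grasp_force': np.float64(24.7696), 'qpos': array([ 35.6866,  16.3009, -45.7617, 106.3972,  12.982 ,  62.9019,
       -18.7068])}
```

Request:
servo_tool([
  {"xyz":[0,0,-2],"twist":[0,0,0],"jaw":1},
  {"xyz":[0,0,-5],"twist":[0,0,0],"jaw":1},
  {"xyz":[0,-1,-8],"twist":[0,0,0],"jaw":1},
  {"xyz":[0,-2,-10.5],"twist":[0,0,0],"jaw":1},
  {"xyz":[-2,-4,-11.5],"twist":[0,0,0],"jaw":1},
  {"xyz":[-5,-6,-11.5],"twist":[0,0,4],"jaw":1},
  {"xyz":[-8,-8,-11.5],"twist":[0,0,10],"jaw":1},
  {"xyz":[-11,-9,-11.5],"twist":[0,0,16],"jaw":1},
  {"xyz":[-14,-9,-11.5],"twist":[0,0,22],"jaw":1},
  {"xyz":[-17,-9,-11.5],"twist":[0,0,28],"jaw":1},
])

```text
time_s: 10.2
tool_pos: [0.4383, -0.1462, 0.3926]
tool_rot: [179.8, 0.1, 57.9]
force: [1.3, 0.5, -1.7]
grip_width: 0.0234
grasp_force: 24.7
```

```bash
python3 - <<'E'
from h import *
st();go([.4355,-.3315,.32],[180,0,-4.5])
E
```

```text
{'time_s': np.float64(10.2), 'tool_pos': array([ 0.4383, -0.1462,  0.3926]), 'tool_rot': array([1.798146e+02, 9.030000e-02, 5.793410e+01]), 'force': array([ 1.3004,  0.468 , -1.6668]), 'grip_width': np.float64(0.0234), 'grasp_force': np.float64(24.7489), 'qpos': array([ 54.1089,  -3.607 , -37.1237, 108.4541,  -2.1201,  74.2777,
       -14.4569])}
xyz cm [-15.84   9.58   7.32] twist [ 2.200e-01 -2.000e-02  6.243e+01]
```

Request:
servo_tool([
  {"xyz":[-2,1,0.5],"twist":[0,0,7],"jaw":1},
  {"xyz":[-4,2.4,1.5],"twist":[0,0,14],"jaw":1},
  {"xyz":[-6,3.6,2.5],"twist":[0,0,21],"jaw":1},
  {"xyz":[-8,4.8,3.5],"twist":[0,0,28],"jaw":1},
  {"xyz":[-10,6,4.5],"twist":[0,0,35],"jaw":1},
  {"xyz":[-12,7.2,5.5],"twist":[0,0,42],"jaw":1},
  {"xyz":[-14,8.4,6.5],"twist":[0,0,49],"jaw":1},
  {"xyz":[-15.4,9.4,7.3],"twist":[0,0,55],"jaw":1},
  {"xyz":[-15.8,9.6,7.3],"twist":[0,0,60],"jaw":1},
  {"xyz":[-15.8,9.6,7.3],"twist":[0,0,62.4],"jaw":1},
])

```text
time_s: 11.03
tool_pos: [0.4369, -0.3324, 0.3182]
tool_rot: [180.0, -0.0, -4.6]
force: [-0.7, 0.1, -0.7]
grip_width: 0.0239
grasp_force: 24.7
```

Request:
servo_tool([
  {"xyz":[0,0,0],"twist":[0,0,0],"jaw":1},
  {"xyz":[0,0,0],"twist":[0,0,0],"jaw":1},
])

```text
time_s: 11.2
tool_pos: [0.4378, -0.3301, 0.3188]
tool_rot: [180.0, -0.1, -4.1]
force: [0.3, -0.7, -1.1]
grip_width: 0.0237
grasp_force: 24.8
```

```bash
python3 - <<'E'
from h import *
st();go([.4355,-.3315,.214],[180,0,-4.5])
snap('side','side2',(220,90,420,240),3); snap('top','top2',(330,130,450,270),3)
E
```

```text
{'time_s': np.float64(11.2), 'tool_pos': array([ 0.4378, -0.3301,  0.3188]), 'tool_rot': array([ 1.799696e+02, -6.390000e-02, -4.077200e+00]), 'force': array([ 0.2963, -0.6895, -1.1265]), 'grip_width': np.float64(0.0237), 'grasp_force': np.float64(24.7504), 'qpos': array([ 58.9097,  11.3029, -27.3729, 103.2171,   5.6254,  66.7476,
       -64.3053])}
xyz cm [-0.23  0.15 10.48] twist [ 0.03 -0.06  0.42]
```

View pics/side2.png

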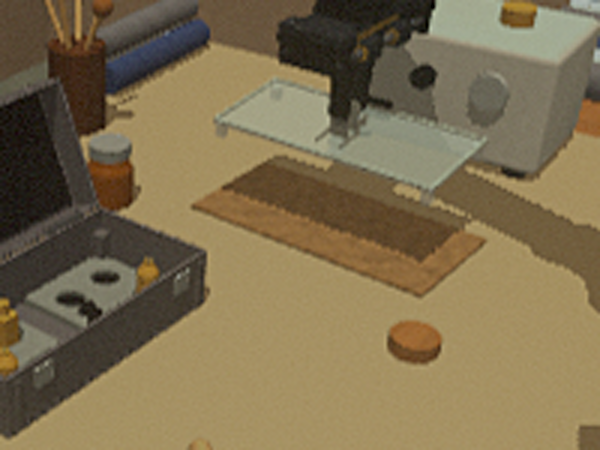

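Request:
servo_tool([
  {"xyz":[-0.2,0.1,3],"twist":[0,0,0.4],"jaw":1},
  {"xyz":[-0.2,0.1,6],"twist":[0,0,0.4],"jaw":1},
  {"xyz":[-0.2,0.1,8.2],"twist":[0,0,0.4],"jaw":1},
  {"xyz":[-0.2,0.1,9.5],"twist":[0,0,0.4],"jaw":1},
  {"xyz":[-0.2,0.1,10.2],"twist":[0,0,0.4],"jaw":1},
  {"xyz":[-0.2,0.1,10.7],"twist":[0,0,0.4],"jaw":1},
  {"xyz":[-0.2,0.1,10.7],"twist":[0,0,0.4],"jaw":1},
])

```text
time_s: 11.88
tool_pos: [0.4383, -0.3307, 0.2159]
tool_rot: [179.9, -0.3, -4.5]
force: [-3.2, 6.0, 23.3]
grip_width: 0.0242
grasp_force: 25.0
```

```bash
python3 - <<'E'
from h import *
st()
E
```

```text
{'time_s': np.float64(11.8833), 'tool_pos': array([ 0.4383, -0.3307,  0.2159]), 'tool_rot': array([179.8919,  -0.2893,  -4.4878]), 'force': array([-3.1951,  5.9826, 23.2962]), 'grip_width': np.float64(0.0242), 'grasp_force': np.float64(25.0086), 'qpos': array([ 57.4017,  18.1149, -26.3496, 108.5003,   9.6235,  55.2333,
       -67.7756])}
```

Request:
servo_tool([
  {"xyz":[0,0,-0.4],"twist":[0,0,0],"jaw":1},
  {"xyz":[0,0,-0.5],"twist":[0,0,0],"jaw":0.7},
  {"xyz":[0,0,-0.5],"twist":[0,0,0],"jaw":0.35},
  {"xyz":[0,0,-0.5],"twist":[0,0,0],"jaw":0.35},
  {"xyz":[0,0,-0.5],"twist":[0,0,0],"jaw":0.35},
  {"xyz":[0,0,-2.5],"twist":[0,0,0],"jaw":0.35},
  {"xyz":[0,0,-5],"twist":[0,0,0],"jaw":0.35},
  {"xyz":[0,0,-8],"twist":[0,0,0],"jaw":0.5},
  {"xyz":[0,0,-11],"twist":[0,0,0],"jaw":0.5},
  {"xyz":[0,0,-14],"twist":[0,0,0],"jaw":0.5},
])

```text
time_s: 12.72
tool_pos: [0.4351, -0.3313, 0.3517]
tool_rot: [-180.0, 0.0, -4.6]
force: [1.0, -0.6, 0.9]
grip_width: 0.0458
grasp_force: 0.0
```

```bash
python3 - <<'E'
from h import *
st()
snap('side','side3'); snap('top','top3')
a=cv2.imread('pics/top3_raw.png')[125:200,215:325]; b=cv2.imread('pics/side3_raw.png')[140:240,180:300]
m=cv2.imread('pics/side3_raw.png')[110:210,270:400]
a=cv2.resize(a,(440,300),interpolation=cv2.INTER_CUBIC); b=cv2.resize(b,(360,300),interpolation=cv2.INTER_CUBIC)
m=cv2.resize(m,(390,300),interpolation=cv2.INTER_CUBIC)
t=cv2.resize(cv2.imread('pics/top3_raw.png')[130:265,335:445],(244,300),interpolation=cv2.INTER_CUBIC)
r=np.hstack([m,t]); r=np.hstack([r,np.zeros((300,800-r.shape[1],3),np.uint8)])
cv2.imwrite('pics/c5.png',np.vstack([np.hstack([a,b]),r]))
E
```

```text
{'time_s': np.float64(12.7167), 'tool_pos': array([ 0.4351, -0.3313,  0.3517]), 'tool_rot': array([-1.799825e+02,  4.210000e-02, -4.588400e+00]), 'force': array([ 1.032 , -0.5685,  0.8798]), 'grip_width': np.float64(0.0458), 'grasp_force': np.float64(0.0), 'qpos': array([ 59.4905,   9.5123, -27.4522, 101.1771,   4.6411,  70.4701,
       -63.7848])}
```

View pics/c5.png

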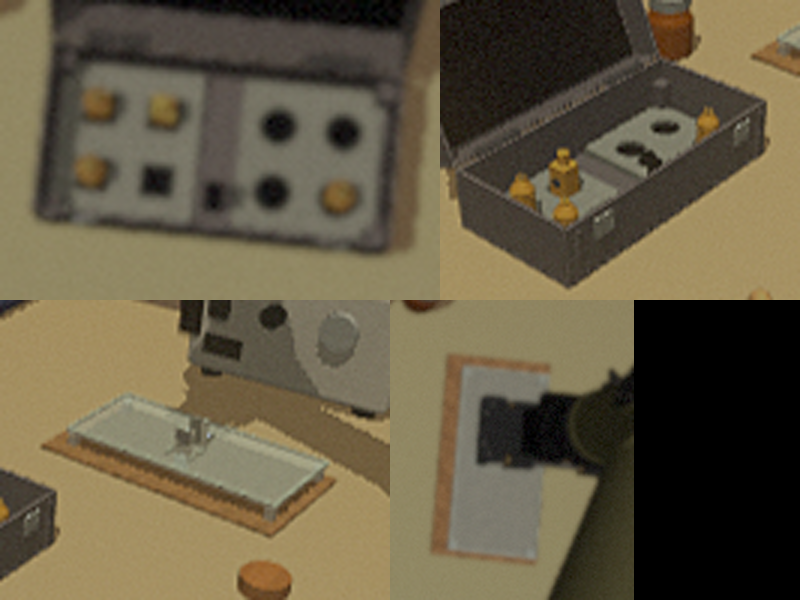

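```bash
python3 - <<'E'
from h import *
c=np.array([.5475,.0173]);a=np.radians(-3.7);Rm=np.array([[np.cos(a),-np.sin(a)],[np.sin(a),np.cos(a)]])
# crop a: 4x of [125:200,215:325]
for nm,p,px in(('nb',(27,98),(98,104)),('v',(27,46),(163,110)),('nf',(-27,98),(92,170)),('nr',(-27,-98),(338,195))):
    q=c+Rm@(np.array(p)/1000); u=np.array(px)/4+[215,125]-.4
    print(nm,q.round(4),'seen z=.042',px2w('top',*u,.042).round(4)[:2],'pred',((w2px('top',[*q,.045])-[215,125])*4).round(0))
# empty pockets, z=.012: 
for nm,p,px in(('sq',(-27,46),(156,180)),('r1',(27,-46),(278,127)),('r2',(27,-98),(343,133)),('r3',(-27,-46),(272,193))):
    q=c+Rm@(np.array(p)/1000); u=np.array(px)/4+[215,125]-.4
    print(nm,q.round(4),'seen',px2w('top',*u,.010).round(4)[:2])
go([.5,-.15,.36],[180,0,176.3])
E
```

```text
nb [0.5808 0.1134] seen z=.042 [0.5774 0.1144] pred [98. 97.]
v [0.5774 0.0615] seen z=.042 [0.574  0.0636] pred [164. 103.]
nf [0.5269 0.1168] seen z=.042 [0.5252 0.1174] pred [ 91. 166.]
nr [ 0.5142 -0.0788] seen z=.042 [ 0.5106 -0.0737] pred [343. 188.]
sq [0.5235 0.0649] seen [0.5239 0.0683]
r1 [ 0.5715 -0.0303] seen [ 0.5693 -0.0279]
r2 [ 0.5681 -0.0822] seen [ 0.5658 -0.08  ]
r3 [ 0.5176 -0.0269] seen [ 0.5159 -0.0242]
xyz cm [  4.83 -18.66  -0.47] twist [ -0.67  -0.55 179.1 ]
```

Request:
servo_tool([
  {"xyz":[0,-3,-2],"twist":[0,0,-7],"jaw":0.6},
  {"xyz":[0,-6,-2],"twist":[0,0,-14],"jaw":0.6},
  {"xyz":[0,-9,-2],"twist":[0,0,-21],"jaw":0.6},
  {"xyz":[0,-12,-2],"twist":[0,0,-28],"jaw":0.6},
  {"xyz":[0,-15,-2],"twist":[0,0,-35],"jaw":0.6},
  {"xyz":[0,-15,-2],"twist":[0,0,-42],"jaw":0.6},
  {"xyz":[0,-15,-2],"twist":[0,0,-49],"jaw":0.6},
  {"xyz":[0,-15,-2],"twist":[0,0,-56],"jaw":0.6},
  {"xyz":[0,-15,-2],"twist":[0,0,-62],"jaw":0.6},
  {"xyz":[0,-15,-2],"twist":[0,0,-62],"jaw":0.6},
])

```text
time_s: 13.65
tool_pos: [0.4471, -0.1818, 0.3698]
tool_rot: [-179.9, 0.0, 57.6]
force: [-0.3, 1.1, 0.8]
grip_width: 0.0342
grasp_force: 0.0
```

Request:
servo_tool([
  {"xyz":[3,0,0],"twist":[0,0,-7],"jaw":0.6},
  {"xyz":[6,-0.5,0],"twist":[0,0,-14],"jaw":0.6},
  {"xyz":[9,-1,0],"twist":[0,0,-21],"jaw":0.6},
  {"xyz":[12,-1.4,0],"twist":[0,0,-28],"jaw":0.6},
  {"xyz":[14,-1.4,0],"twist":[0,0,-35],"jaw":0.6},
  {"xyz":[14,-1.4,0],"twist":[0,0,-42],"jaw":0.6},
  {"xyz":[14,-1.4,0],"twist":[0,0,-49],"jaw":0.6},
  {"xyz":[14,-1.4,0],"twist":[0,0,-56],"jaw":0.6},
  {"xyz":[14,-1.4,0],"twist":[0,0,-62],"jaw":0.6},
  {"xyz":[14,-1.4,0],"twist":[0,0,-62],"jaw":0.6},
])

```text
time_s: 14.48
tool_pos: [0.5109, -0.0564, 0.37]
tool_rot: [-180.0, -0.0, 119.4]
force: [-1.1, 0.2, -0.1]
grip_width: 0.0348
grasp_force: 0.0
```

```bash
python3 - <<'E'
from h import *
st();go([.578,.1145,.30],[180,0,176.3])
E
```

```text
{'time_s': np.float64(14.4833), 'tool_pos': array([ 0.5109, -0.0564,  0.37  ]), 'tool_rot': array([-1.799617e+02, -4.260000e-02,  1.193854e+02]), 'force': array([-1.1338,  0.2293, -0.0505]), 'grip_width': np.float64(0.0348), 'grasp_force': np.float64(0.0), 'qpos': array([ 47.4557,   6.2361, -46.45  , 103.5919,   4.7246,  72.2142,
        29.1105])}
xyz cm [11.6  14.24  7.  ] twist [-1.000e-02 -6.000e-02 -5.691e+01]
```

Request:
servo_tool([
  {"xyz":[1.5,2,0],"twist":[0,0,-7],"jaw":0.6},
  {"xyz":[3.5,4.2,0],"twist":[0,0,-14],"jaw":0.6},
  {"xyz":[5.5,6.4,1],"twist":[0,0,-21],"jaw":0.6},
  {"xyz":[7,8.6,2],"twist":[0,0,-28],"jaw":0.6},
  {"xyz":[8.5,10.8,3],"twist":[0,0,-35],"jaw":0.6},
  {"xyz":[10,12.5,4],"twist":[0,0,-42],"jaw":0.6},
  {"xyz":[11.6,14.2,5],"twist":[0,0,-49],"jaw":0.6},
  {"xyz":[11.6,14.2,6],"twist":[0,0,-56],"jaw":0.6},
  {"xyz":[11.6,14.2,7],"twist":[0,0,-57],"jaw":0.6},
  {"xyz":[11.6,14.2,7],"twist":[0,0,-57],"jaw":0.6},
])

```text
time_s: 15.32
tool_pos: [0.577, 0.1136, 0.2979]
tool_rot: [-179.9, -0.3, 176.1]
force: [0.5, -0.9, -0.5]
grip_width: 0.0346
grasp_force: 0.0
```

```bash
python3 - <<'E'
from h import *
st();go([.578,.1145,.199],[180,0,176.3])
E
```

```text
{'time_s': np.float64(15.3167), 'tool_pos': array([0.577 , 0.1136, 0.2979]), 'tool_rot': array([-179.9477,   -0.2586,  176.086 ]), 'force': array([ 0.4583, -0.8573, -0.5002]), 'grip_width': np.float64(0.0346), 'grasp_force': np.float64(0.0), 'qpos': array([ 31.6058,  25.0065, -56.0553,  98.0884,  21.9818,  69.0692,
        55.993 ])}
xyz cm [-0.13  0.1   9.89] twist [-0.05 -0.26 -0.21]
```

Request:
servo_tool([
  {"xyz":[-0.1,0.1,3],"twist":[0,0,0],"jaw":0.6},
  {"xyz":[-0.1,0.1,6],"twist":[0,0,0],"jaw":0.6},
  {"xyz":[-0.1,0.1,8],"twist":[0,0,0],"jaw":0.6},
  {"xyz":[-0.1,0.1,9.3],"twist":[0,0,0],"jaw":0.6},
  {"xyz":[-0.1,0.1,9.8],"twist":[0,0,0],"jaw":0.6},
  {"xyz":[-0.1,0.1,9.8],"twist":[0,0,0],"jaw":0.6},
  {"xyz":[-0.1,0.1,9.8],"twist":[0,0,0],"jaw":1},
  {"xyz":[-0.1,0.1,9.8],"twist":[0,0,0],"jaw":1},
  {"xyz":[-0.1,0.1,9.8],"twist":[0,0,0],"jaw":1},
  {"xyz":[-0.1,0.1,9.8],"twist":[0,0,0],"jaw":1},
], newtons=20)

```text
time_s: 16.15
tool_pos: [0.5795, 0.1157, 0.2041]
tool_rot: [180.0, 0.1, 176.4]
force: [0.4, -0.6, 3.5]
grip_width: 0.0211
grasp_force: 20.0
```

```bash
python3 - <<'E'
from h import *
st()
E
```

```text
{'time_s': np.float64(16.15), 'tool_pos': array([0.5795, 0.1157, 0.2041]), 'tool_rot': array([1.799882e+02, 1.418000e-01, 1.763802e+02]), 'force': array([ 0.4171, -0.5863,  3.5396]), 'grip_width': np.float64(0.0211), 'grasp_force': np.float64(19.9988), 'qpos': array([ 27.7413,  31.323 , -51.8346, 102.2653,  28.1583,  60.1861,
        51.895 ])}
```

Request:
servo_tool([
  {"xyz":[0,0,-1.5],"twist":[0,0,0],"jaw":1},
  {"xyz":[0,0,-4],"twist":[0,0,0],"jaw":1},
  {"xyz":[0,0,-7],"twist":[0,0,0],"jaw":1},
  {"xyz":[0,0,-10],"twist":[0,0,0],"jaw":1},
  {"xyz":[0,0,-12],"twist":[0,0,0],"jaw":1},
  {"xyz":[0,0,-12],"twist":[0,0,0],"jaw":1},
])

```text
time_s: 16.65
tool_pos: [0.5801, 0.1167, 0.3288]
tool_rot: [179.9, 0.5, 176.4]
force: [1.4, 1.0, 0.2]
grip_width: 0.0216
grasp_force: 20.0
```

```bash
python3 - <<'E'
from h import *
st(); snap('top','top4'); 
def tray(img):
    hsv=cv2.cvtColor(img,cv2.COLOR_BGR2HSV); return hsv
a=cv2.imread('pics/top4_raw.png'); b=cv2.imread('pics/top1_raw.png')
d=cv2.absdiff(a,b).sum(2)[155:225,130:215]; print('tray diff',d.mean(),(d>60).sum())
go([.445,.34,.33],[180,0,176.3])
E
```

```text
{'time_s': np.float64(16.65), 'tool_pos': array([0.5801, 0.1167, 0.3288]), 'tool_rot': array([179.9251,   0.4871, 176.4212]), 'force': array([1.4055, 0.952 , 0.1745]), 'grip_width': np.float64(0.0216), 'grasp_force': np.float64(19.9946), 'qpos': array([ 32.2175,  23.4653, -57.1329,  96.0422,  20.82  ,  71.4036,
        57.052 ])}
tray diff 27.34403361344538 0
xyz cm [14.82 21.5  -0.45] twist [0.02 0.31 0.11]
```

Request:
servo_tool([
  {"xyz":[1,2,0],"twist":[0,0,0],"jaw":1},
  {"xyz":[3,5,0],"twist":[0,0,0],"jaw":1},
  {"xyz":[5,8,0],"twist":[0,0,0],"jaw":1},
  {"xyz":[7.5,11,0],"twist":[0,0,0],"jaw":1},
  {"xyz":[10,14,0],"twist":[0,0,0],"jaw":1},
  {"xyz":[12,17,0],"twist":[0,0,0],"jaw":1},
  {"xyz":[13.5,20,1],"twist":[0,0,0],"jaw":1},
  {"xyz":[14.1,22.2,3],"twist":[0,0,0],"jaw":1},
  {"xyz":[14.1,22.2,5],"twist":[0,0,0],"jaw":1},
  {"xyz":[14.1,22.2,6],"twist":[0,0,0],"jaw":1},
])

```text
time_s: 17.53
tool_pos: [0.4498, 0.3466, 0.26]
tool_rot: [-179.9, -0.2, 176.6]
force: [0.3, -1.1, -1.5]
grip_width: 0.0211
grasp_force: 20.0
```

```bash
python3 - <<'E'
from h import *
st(); go([.4525,.347,.205],[180,0,176.3])
snap('top','top5'); a=cv2.imread('pics/top5_raw.png'); b=cv2.imread('pics/top1_raw.png')
d=cv2.absdiff(a,b).sum(2)[190:225,130:215]; print('tray diff',d.mean(),(d>60).sum())
E
```

```text
{'time_s': np.float64(17.5333), 'tool_pos': array([0.4498, 0.3466, 0.26  ]), 'tool_rot': array([-179.8701,   -0.2144,  176.6456]), 'force': array([ 0.3376, -1.1204, -1.4506]), 'grip_width': np.float64(0.0211), 'grasp_force': np.float64(19.9943), 'qpos': array([  7.8776,  26.3168, -58.5746, 102.9113,  24.5692,  65.0269,
        27.7833])}
xyz cm [-0.29  0.06  5.49] twist [-0.13 -0.21  0.35]
tray diff 151.7694117647059 2585
```

Request:
servo_tool([
  {"xyz":[-0.3,0,2],"twist":[0,0,0],"jaw":1},
  {"xyz":[-0.3,0,4],"twist":[0,0,0],"jaw":1},
  {"xyz":[-0.3,0,5],"twist":[0,0,0],"jaw":1},
  {"xyz":[-0.3,0,5.4],"twist":[0,0,0],"jaw":1},
  {"xyz":[-0.3,0,5.4],"twist":[0,0,0],"jaw":1},
])

```text
time_s: 18.0
tool_pos: [0.4552, 0.3448, 0.2081]
tool_rot: [-179.9, -0.1, 176.3]
force: [-0.1, 0.0, -0.3]
grip_width: 0.0215
grasp_force: 20.0
```

```bash
python3 - <<'E'
from h import *
st()
E
```

```text
{'time_s': np.float64(18.0), 'tool_pos': array([0.4552, 0.3448, 0.2081]), 'tool_rot': array([-1.799308e+02, -7.880000e-02,  1.763422e+02]), 'force': array([-0.1039,  0.0243, -0.3447]), 'grip_width': np.float64(0.0215), 'grasp_force': np.float64(19.9948), 'qpos': array([  5.4973,  30.228 , -55.4848, 104.7887,  28.4967,  60.3366,
        25.2694])}
```

Request:
servo_tool([
  {"xyz":[0,0,0.4],"twist":[0,0,0],"jaw":1},
  {"xyz":[0,0,0.4],"twist":[0,0,0],"jaw":0.6},
  {"xyz":[0,0,0.4],"twist":[0,0,0],"jaw":0.6},
  {"xyz":[0,0,0.4],"twist":[0,0,0],"jaw":0.6},
  {"xyz":[0,0,-2],"twist":[0,0,0],"jaw":0.6},
  {"xyz":[0,0,-5],"twist":[0,0,0],"jaw":0.6},
  {"xyz":[0,0,-8],"twist":[0,0,0],"jaw":0.6},
  {"xyz":[0,0,-11],"twist":[0,0,0],"jaw":0.6},
  {"xyz":[-1,-3,-12],"twist":[0,0,0],"jaw":0.6},
  {"xyz":[-2,-6,-12],"twist":[0,0,0],"jaw":0.6},
])

```text
time_s: 18.83
tool_pos: [0.4708, 0.2873, 0.3329]
tool_rot: [179.8, 0.3, 176.7]
force: [1.2, -0.8, 0.5]
grip_width: 0.035
grasp_force: 0.0
```

Request:
servo_tool([
  {"xyz":[-1,-3,0],"twist":[0,0,0],"jaw":0.6},
  {"xyz":[-2.5,-6.5,0],"twist":[0,0,0],"jaw":0.6},
  {"xyz":[-4,-10,0],"twist":[0,0,0],"jaw":0.6},
  {"xyz":[-5.5,-13.5,0],"twist":[0,0,0],"jaw":0.6},
  {"xyz":[-6.5,-16.2,1],"twist":[0,0,0],"jaw":0.6},
  {"xyz":[-6.5,-16.2,3],"twist":[0,0,0],"jaw":0.6},
  {"xyz":[-6.5,-16.2,4],"twist":[0,0,0],"jaw":0.6},
  {"xyz":[-6.5,-16.2,4],"twist":[0,0,0],"jaw":0.6},
])

```text
time_s: 19.5
tool_pos: [0.5248, 0.1188, 0.2869]
tool_rot: [-180.0, -0.2, 176.4]
force: [0.3, 1.2, 0.5]
grip_width: 0.0347
grasp_force: 0.0
```

```bash
python3 - <<'E'
from h import *
st(); go([.5253,.118,.199],[180,0,176.3])
E
```

```text
{'time_s': np.float64(19.5), 'tool_pos': array([0.5248, 0.1188, 0.2869]), 'tool_rot': array([-179.9916,   -0.218 ,  176.4225]), 'force': array([0.2948, 1.1752, 0.5209]), 'grip_width': np.float64(0.0347), 'grasp_force': np.float64(0.0), 'qpos': array([ 35.4749,  19.2721, -58.8457, 105.6057,  17.9947,  65.4535,
        56.7899])}
xyz cm [-0.09 -0.07  8.79] twist [-0.01 -0.22  0.12]
```

Request:
servo_tool([
  {"xyz":[-0.1,0,3],"twist":[0,0,0],"jaw":0.6},
  {"xyz":[-0.1,0,6],"twist":[0,0,0],"jaw":0.6},
  {"xyz":[-0.1,0,8],"twist":[0,0,0],"jaw":0.6},
  {"xyz":[-0.1,0,8.8],"twist":[0,0,0],"jaw":0.6},
  {"xyz":[-0.1,0,8.8],"twist":[0,0,0],"jaw":0.6},
  {"xyz":[-0.1,0,8.8],"twist":[0,0,0],"jaw":1},
  {"xyz":[-0.1,0,8.8],"twist":[0,0,0],"jaw":1},
  {"xyz":[-0.1,0,8.8],"twist":[0,0,0],"jaw":1},
  {"xyz":[-0.1,0,8.8],"twist":[0,0,0],"jaw":1},
], newtons=20)

```text
time_s: 20.25
tool_pos: [0.5277, 0.1193, 0.2024]
tool_rot: [180.0, 0.2, 176.4]
force: [-1.0, 0.4, 4.6]
grip_width: 0.0215
grasp_force: 20.0
```

Request:
servo_tool([
  {"xyz":[0,0,-1.5],"twist":[0,0,0],"jaw":1},
  {"xyz":[0,0,-4],"twist":[0,0,0],"jaw":1},
  {"xyz":[0,0,-7],"twist":[0,0,0],"jaw":1},
  {"xyz":[0,0,-10],"twist":[0,0,0],"jaw":1},
  {"xyz":[0,0,-12],"twist":[0,0,0],"jaw":1},
  {"xyz":[0,0,-12],"twist":[0,0,0],"jaw":1},
])

```text
time_s: 20.75
tool_pos: [0.5283, 0.1198, 0.3264]
tool_rot: [180.0, 0.5, 176.4]
force: [0.4, 0.1, -0.1]
grip_width: 0.0211
grasp_force: 20.0
```

```bash
python3 - <<'E'
from h import *
st(); go([.4455,.287,.26],[180,0,176.3])
snap('top','top6'); snap('side','side6')
a=cv2.resize(cv2.imread('pics/top6_raw.png')[120:225,120:330],(800,400),interpolation=cv2.INTER_CUBIC)
cv2.imwrite('pics/c6.png',a)
E
```

```text
{'time_s': np.float64(20.75), 'tool_pos': array([0.5283, 0.1198, 0.3264]), 'tool_rot': array([179.9746,   0.4856, 176.4157]), 'force': array([ 0.3821,  0.083 , -0.091 ]), 'grip_width': np.float64(0.0211), 'grasp_force': np.float64(19.9983), 'qpos': array([ 37.1873,  16.7963, -60.4222, 103.0012,  15.8379,  68.8184,
        58.5298])}
xyz cm [ 9.37 16.17  6.57] twist [0.03 0.49 0.12]
```

View pics/c6.png

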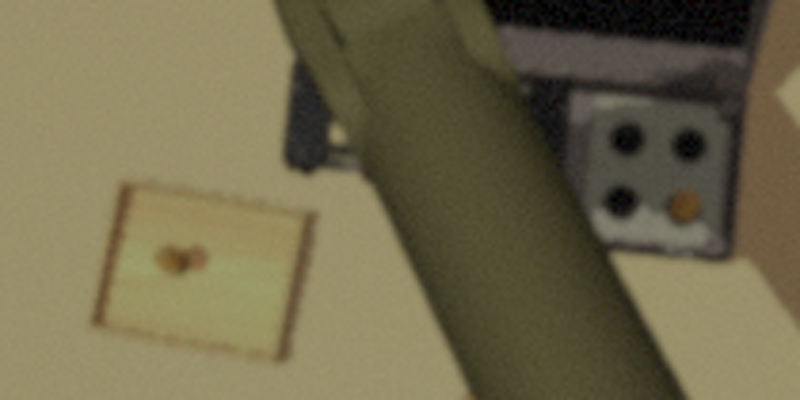

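Request:
servo_tool([
  {"xyz":[1,2,0],"twist":[0,0,0],"jaw":1},
  {"xyz":[2.5,5,0],"twist":[0,0,0],"jaw":1},
  {"xyz":[4.5,8,0],"twist":[0,0,0],"jaw":1},
  {"xyz":[6.5,11,0],"twist":[0,0,0],"jaw":1},
  {"xyz":[8,14,1],"twist":[0,0,0],"jaw":1},
  {"xyz":[9.2,16.2,3],"twist":[0,0,0],"jaw":1},
  {"xyz":[9.2,16.2,5],"twist":[0,0,0],"jaw":1},
  {"xyz":[9.2,16.2,6.6],"twist":[0,0,0],"jaw":1},
  {"xyz":[9.2,16.2,6.6],"twist":[0,0,0],"jaw":1},
])

```text
time_s: 21.6
tool_pos: [0.4431, 0.2851, 0.2506]
tool_rot: [-179.8, -0.4, 176.5]
force: [-0.9, -0.6, -1.1]
grip_width: 0.0209
grasp_force: 20.0
```

```bash
python3 - <<'E'
from h import *
st(); go([.4455,.287,.202],[180,0,176.3])
E
```

```text
{'time_s': np.float64(21.6), 'tool_pos': array([0.4431, 0.2851, 0.2506]), 'tool_rot': array([-179.7686,   -0.4091,  176.5203]), 'force': array([-0.923 , -0.5735, -1.1271]), 'grip_width': np.float64(0.0209), 'grasp_force': np.float64(19.9983), 'qpos': array([ 16.895 ,  22.01  , -60.7224, 108.8479,  21.5401,  62.1936,
        33.9902])}
xyz cm [-0.26  0.22  4.86] twist [-0.23 -0.41  0.22]
```

Request:
servo_tool([
  {"xyz":[-0.2,0.1,2],"twist":[0,0,0],"jaw":1},
  {"xyz":[-0.2,0.1,4],"twist":[0,0,0],"jaw":1},
  {"xyz":[-0.2,0.1,5],"twist":[0,0,0],"jaw":1},
  {"xyz":[-0.2,0.1,5.2],"twist":[0,0,0],"jaw":1},
  {"xyz":[-0.2,0.1,5.2],"twist":[0,0,0],"jaw":1},
  {"xyz":[-0.2,0.1,5.2],"twist":[0,0,0],"jaw":0.6},
  {"xyz":[-0.2,0.1,5.2],"twist":[0,0,0],"jaw":0.6},
  {"xyz":[-0.2,0.1,5.2],"twist":[0,0,0],"jaw":0.6},
  {"xyz":[-0.2,0.1,3],"twist":[0,0,0],"jaw":0.6},
  {"xyz":[-0.2,0.1,0],"twist":[0,0,0],"jaw":0.6},
])

```text
time_s: 22.43
tool_pos: [0.4465, 0.2862, 0.2538]
tool_rot: [-179.9, -0.2, 176.4]
force: [0.4, -0.2, -0.2]
grip_width: 0.0345
grasp_force: 0.0
```

Request:
servo_tool([
  {"xyz":[0,0,-3],"twist":[0,0,0],"jaw":0.6},
  {"xyz":[0,0,-6],"twist":[0,0,0],"jaw":0.6},
  {"xyz":[0,-3,-9],"twist":[0,0,7],"jaw":0.6},
  {"xyz":[-1,-6,-11],"twist":[0,0,14],"jaw":0.6},
  {"xyz":[-2,-9,-11],"twist":[0,0,21],"jaw":0.6},
  {"xyz":[-3,-12,-11],"twist":[0,0,28],"jaw":0.6},
  {"xyz":[-4,-15,-11],"twist":[0,0,35],"jaw":0.6},
  {"xyz":[-4,-18,-11],"twist":[0,0,42],"jaw":0.6},
  {"xyz":[-4,-21,-11],"twist":[0,0,49],"jaw":0.6},
  {"xyz":[-4,-24,-11],"twist":[0,0,56],"jaw":0.6},
])

```text
time_s: 23.27
tool_pos: [0.4719, 0.0439, 0.3655]
tool_rot: [179.9, 0.1, 120.1]
force: [0.8, -0.2, -0.4]
grip_width: 0.035
grasp_force: 0.0
```

```bash
python3 - <<'E'
from h import *
st(); go([.46,-.15,.36],[180,0,60])
E
```

```text
{'time_s': np.float64(23.2667), 'tool_pos': array([0.4719, 0.0439, 0.3655]), 'tool_rot': array([1.799492e+02, 8.040000e-02, 1.200776e+02]), 'force': array([ 0.8481, -0.2405, -0.4444]), 'grip_width': np.float64(0.035), 'grasp_force': np.float64(0.0), 'qpos': array([ 4.459730e+01, -1.980000e-02, -5.239900e+01,  1.088129e+02,
        4.170000e-02,  7.112170e+01,  2.226250e+01])}
xyz cm [-16.18 -10.75   0.56] twist [9.000e-02 5.000e-02 6.008e+01]
```

Request:
servo_tool([
  {"xyz":[-1.8,-1.2,0],"twist":[0,0,6],"jaw":0.6},
  {"xyz":[-3.6,-2.4,0],"twist":[0,0,12],"jaw":0.6},
  {"xyz":[-5.4,-3.6,0],"twist":[0,0,18],"jaw":0.6},
  {"xyz":[-7.2,-4.8,0],"twist":[0,0,24],"jaw":0.6},
  {"xyz":[-9,-6,0],"twist":[0,0,31],"jaw":0.6},
  {"xyz":[-11,-7.2,0],"twist":[0,0,38],"jaw":0.6},
  {"xyz":[-13,-8.5,0],"twist":[0,0,45],"jaw":0.6},
  {"xyz":[-15,-10,0],"twist":[0,0,52],"jaw":0.6},
  {"xyz":[-16,-10.7,0],"twist":[0,0,58],"jaw":0.6},
  {"xyz":[-16,-10.7,0],"twist":[0,0,60],"jaw":0.6},
])

```text
time_s: 24.1
tool_pos: [0.4603, -0.1506, 0.3651]
tool_rot: [179.9, 0.1, 59.8]
force: [-0.9, 1.6, 0.7]
grip_width: 0.0347
grasp_force: 0.0
```

```bash
python3 - <<'E'
from h import *
st(); go([.4365,-.3305,.30],[180,0,-4.5])
snap('top','top7'); snap('side','side7')
a=cv2.resize(cv2.imread('pics/top7_raw.png')[110:270,120:440],(800,400),interpolation=cv2.INTER_CUBIC)
b=cv2.resize(cv2.imread('pics/side7_raw.png')[115:205,275:395],(264,198),interpolation=cv2.INTER_CUBIC)
c=cv2.resize(cv2.imread('pics/side7_raw.png')[140:325,130:300],(182,198),interpolation=cv2.INTER_CUBIC)
o=np.zeros((198,800,3),np.uint8); o[:,:264]=b; o[:,264:446]=c
cv2.imwrite('pics/c7.png',np.vstack([a,o]))
E
```

```text
{'time_s': np.float64(24.1), 'tool_pos': array([ 0.4603, -0.1506,  0.3651]), 'tool_rot': array([1.799373e+02, 6.010000e-02, 5.984680e+01]), 'force': array([-0.8952,  1.5979,  0.6878]), 'grip_width': np.float64(0.0347), 'grasp_force': np.float64(0.0), 'qpos': array([ 55.8484,   1.2772, -40.9829, 107.8451,   0.9638,  71.1485,
       -15.5914])}
xyz cm [-16.75   6.98   6.54] twist [9.000e-02 2.000e-02 6.435e+01]
```

View pics/c7.png

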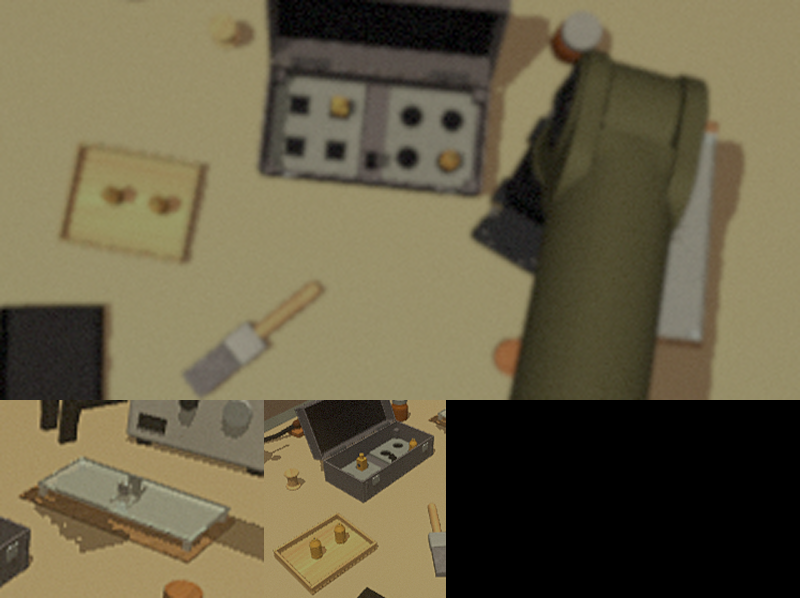

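Request:
servo_tool([
  {"xyz":[-2,0.8,0],"twist":[0,0,7],"jaw":0.31},
  {"xyz":[-4,1.6,0],"twist":[0,0,14],"jaw":0.31},
  {"xyz":[-6,2.4,1],"twist":[0,0,21],"jaw":0.31},
  {"xyz":[-8,3.2,2],"twist":[0,0,28],"jaw":0.31},
  {"xyz":[-10,4,3],"twist":[0,0,35],"jaw":0.31},
  {"xyz":[-12,5,4],"twist":[0,0,42],"jaw":0.31},
  {"xyz":[-14,6,5],"twist":[0,0,49],"jaw":0.31},
  {"xyz":[-16,6.9,6],"twist":[0,0,56],"jaw":0.31},
  {"xyz":[-16.7,7,6.5],"twist":[0,0,63],"jaw":0.31},
  {"xyz":[-16.7,7,6.5],"twist":[0,0,64.4],"jaw":0.31},
])

```text
time_s: 25.03
tool_pos: [0.4383, -0.3283, 0.2986]
tool_rot: [-180.0, 0.1, -4.3]
force: [0.2, -0.8, -1.1]
grip_width: 0.0602
grasp_force: 0.0
```

Request:
servo_tool([
  {"xyz":[0,0,0],"twist":[0,0,0],"jaw":0.31},
  {"xyz":[0,0,0],"twist":[0,0,0],"jaw":0.31},
  {"xyz":[0,0,0],"twist":[0,0,0],"jaw":0.31},
])

```text
time_s: 25.28
tool_pos: [0.4402, -0.3255, 0.3007]
tool_rot: [180.0, -0.1, -3.7]
force: [0.2, -0.1, -0.5]
grip_width: 0.06
grasp_force: 0.0
```

```bash
python3 - <<'E'
from h import *
st(); go([.437,-.329,.213],[180,0,-4.5])
E
```

```text
{'time_s': np.float64(25.2833), 'tool_pos': array([ 0.4402, -0.3255,  0.3007]), 'tool_rot': array([ 1.799647e+02, -7.350000e-02, -3.710300e+00]), 'force': array([ 0.2366, -0.1287, -0.5271]), 'grip_width': np.float64(0.06), 'grasp_force': np.float64(0.0), 'qpos': array([ 60.045 ,  12.4712, -29.3855, 104.3832,   6.7234,  64.7797,
       -65.3365])}
xyz cm [-0.31  0.36  8.77] twist [ 0.03 -0.07  0.79]
```

Request:
servo_tool([
  {"xyz":[-0.3,0.3,2.5],"twist":[0,0,0.8],"jaw":0.31},
  {"xyz":[-0.3,0.3,5],"twist":[0,0,0.8],"jaw":0.31},
  {"xyz":[-0.3,0.3,7.2],"twist":[0,0,0.8],"jaw":0.31},
  {"xyz":[-0.3,0.3,8.4],"twist":[0,0,0.8],"jaw":0.31},
  {"xyz":[-0.3,0.3,8.7],"twist":[0,0,0.8],"jaw":0.31},
  {"xyz":[-0.3,0.3,8.7],"twist":[0,0,0.8],"jaw":0.31},
  {"xyz":[-0.3,0.3,8.7],"twist":[0,0,0.8],"jaw":0.62},
  {"xyz":[-0.3,0.3,8.7],"twist":[0,0,0.8],"jaw":1},
  {"xyz":[-0.3,0.3,8.7],"twist":[0,0,0.8],"jaw":1},
  {"xyz":[-0.3,0.3,8.7],"twist":[0,0,0.8],"jaw":1},
], newtons=25)

```text
time_s: 26.12
tool_pos: [0.4365, -0.33, 0.2138]
tool_rot: [179.9, -0.1, -4.8]
force: [-0.0, -0.3, 0.6]
grip_width: 0.041
grasp_force: 0.0
```

Request:
servo_tool([
  {"xyz":[0,0,0],"twist":[0,0,0],"jaw":1},
  {"xyz":[0,0,0],"twist":[0,0,0],"jaw":1},
  {"xyz":[0,0,0],"twist":[0,0,0],"jaw":1},
])

```text
time_s: 26.37
tool_pos: [0.4362, -0.3305, 0.2137]
tool_rot: [179.9, -0.1, -4.8]
force: [-1.0, -1.4, 6.6]
grip_width: 0.0245
grasp_force: 25.0
```

```bash
python3 - <<'E'
from h import *
st()
E
```

```text
{'time_s': np.float64(26.3667), 'tool_pos': array([ 0.4362, -0.3305,  0.2137]), 'tool_rot': array([ 1.799042e+02, -5.730000e-02, -4.827500e+00]), 'force': array([-1.0409, -1.4036,  6.5784]), 'grip_width': np.float64(0.0245), 'grasp_force': np.float64(24.9881), 'qpos': array([ 58.8771,  18.4195, -27.9616, 108.6871,  10.4566,  55.2759,
       -68.6699])}
```

Request:
servo_tool([
  {"xyz":[0,0,-1.5],"twist":[0,0,0],"jaw":1},
  {"xyz":[0,0,-4],"twist":[0,0,0],"jaw":1},
  {"xyz":[0,0,-7],"twist":[0,0,0],"jaw":1},
  {"xyz":[0,0,-10],"twist":[0,0,0],"jaw":1},
  {"xyz":[0,-1,-13],"twist":[0,0,-5],"jaw":1},
  {"xyz":[0,-3,-16],"twist":[0,0,-11],"jaw":1},
  {"xyz":[0,-5.5,-18.5],"twist":[0,0,-18],"jaw":1},
  {"xyz":[0,-8,-18.5],"twist":[0,0,-25],"jaw":1},
  {"xyz":[0,-10,-18.5],"twist":[0,0,-32],"jaw":1},
  {"xyz":[0,-12,-18.5],"twist":[0,0,-39],"jaw":1},
])

```text
time_s: 27.2
tool_pos: [0.4461, -0.2084, 0.3979]
tool_rot: [180.0, 0.0, 34.6]
force: [0.2, 0.3, -1.7]
grip_width: 0.0238
grasp_force: 25.0
```

```bash
python3 - <<'E'
from h import *
st(); go([.5,-.04,.40],[180,0,86.2]); go([.5405,.0165,.40],[180,0,86.2])
E
```

```text
{'time_s': np.float64(27.2), 'tool_pos': array([ 0.4461, -0.2084,  0.3979]), 'tool_rot': array([1.799883e+02, 8.700000e-03, 3.459720e+01]), 'force': array([ 0.1907,  0.318 , -1.7393]), 'grip_width': np.float64(0.0238), 'grasp_force': np.float64(24.9622), 'qpos': array([ 58.5078,   0.8096, -36.5358, 104.3417,   0.5131,  75.0033,
       -33.5608])}
xyz cm [ 14.   -10.8   -0.21] twist [ 1.00e-02  1.00e-02 -5.16e+01]
xyz cm [ 20.54 -13.15  -0.21] twist [ 1.00e-02  1.00e-02 -5.16e+01]
```

Request:
servo_tool([
  {"xyz":[1,-1,0],"twist":[0,0,-7],"jaw":1},
  {"xyz":[2.5,-2,0],"twist":[0,0,-14],"jaw":1},
  {"xyz":[4,-3.2,0],"twist":[0,0,-21],"jaw":1},
  {"xyz":[5.5,-4.4,0],"twist":[0,0,-28],"jaw":1},
  {"xyz":[7,-5.6,0],"twist":[0,0,-35],"jaw":1},
  {"xyz":[9,-7,0],"twist":[0,0,-42],"jaw":1},
  {"xyz":[11,-8.5,0],"twist":[0,0,-48],"jaw":1},
  {"xyz":[13,-10,0],"twist":[0,0,-51.6],"jaw":1},
  {"xyz":[14,-10.8,0],"twist":[0,0,-51.6],"jaw":1},
  {"xyz":[14,-10.8,0],"twist":[0,0,-51.6],"jaw":1},
])

```text
time_s: 28.03
tool_pos: [0.5014, -0.038, 0.3975]
tool_rot: [-180.0, -0.1, 86.2]
force: [0.5, -0.5, -1.7]
grip_width: 0.0238
grasp_force: 25.0
```

```bash
python3 - <<'E'
from h import *
st(); go([.5405,.0165,.30],[180,0,86.2])
E
```

```text
{'time_s': np.float64(28.0333), 'tool_pos': array([ 0.5014, -0.038 ,  0.3975]), 'tool_rot': array([-1.799756e+02, -1.229000e-01,  8.617100e+01]), 'force': array([ 0.5126, -0.4924, -1.6815]), 'grip_width': np.float64(0.0238), 'grasp_force': np.float64(24.9652), 'qpos': array([ 47.6422,   3.1494, -47.3079, 102.8036,   2.2665,  75.0878,
        -4.0357])}
xyz cm [5.67 3.54 9.76] twist [-0.02 -0.12 -0.03]
```

Request:
servo_tool([
  {"xyz":[1.5,1,1],"twist":[0,0,0],"jaw":1},
  {"xyz":[3,2,2],"twist":[0,0,0],"jaw":1},
  {"xyz":[4.5,3,4],"twist":[0,0,0],"jaw":1},
  {"xyz":[5.7,3.5,6],"twist":[0,0,0],"jaw":1},
  {"xyz":[5.7,3.5,8],"twist":[0,0,0],"jaw":1},
  {"xyz":[5.7,3.5,9.7],"twist":[0,0,0],"jaw":1},
  {"xyz":[5.7,3.5,9.7],"twist":[0,0,0],"jaw":1},
  {"xyz":[5.7,3.5,9.7],"twist":[0,0,0],"jaw":1},
])

```text
time_s: 28.7
tool_pos: [0.5397, 0.0112, 0.2998]
tool_rot: [-179.8, 0.0, 85.7]
force: [-0.0, 0.3, -0.2]
grip_width: 0.0237
grasp_force: 25.0
```

```bash
python3 - <<'E'
from h import *
st(); go([.5405,.0165,.2485],[180,0,86.2])
snap('top','top8'); snap('side','side8')
a=cv2.resize(cv2.imread('pics/top8_raw.png')[125:200,215:325],(440,300),interpolation=cv2.INTER_CUBIC); b=cv2.resize(cv2.imread('pics/side8_raw.png')[130:240,170:300],(355,300),interpolation=cv2.INTER_CUBIC)
cv2.imwrite('pics/c8.png',np.hstack([a,b]))
E
```

```text
{'time_s': np.float64(28.7), 'tool_pos': array([0.5397, 0.0112, 0.2998]), 'tool_rot': array([-1.798343e+02,  9.500000e-03,  8.574970e+01]), 'force': array([-0.0183,  0.2515, -0.2133]), 'grip_width': np.float64(0.0237), 'grasp_force': np.float64(24.9642), 'qpos': array([ 39.1567,  15.1724, -48.7088, 104.8533,  12.432 ,  65.6823,
       -18.0123])}
xyz cm [0.53 0.06 5.13] twist [-0.17  0.01 -0.45]
```

View pics/c8.png

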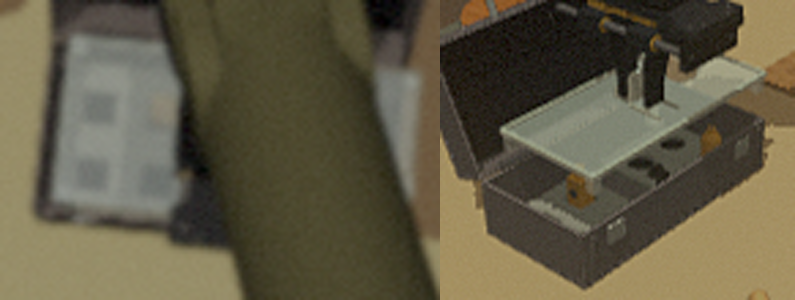

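Request:
servo_tool([
  {"xyz":[0.5,0.1,0],"twist":[0,0,-0.4],"jaw":1},
  {"xyz":[0.5,0.1,1],"twist":[0,0,-0.4],"jaw":1},
  {"xyz":[0.5,0.1,2],"twist":[0,0,-0.4],"jaw":1},
  {"xyz":[0.5,0.1,2.5],"twist":[0,0,-0.4],"jaw":1},
  {"xyz":[0.5,0.1,2.5],"twist":[0,0,-0.4],"jaw":1},
])

```text
time_s: 29.22
tool_pos: [0.5408, 0.0168, 0.2738]
tool_rot: [-179.8, 0.0, 86.2]
force: [-1.0, 0.2, -1.0]
grip_width: 0.0237
grasp_force: 25.0
```

```bash
python3 - <<'E'
from h import *
st(); go([.5405,.0165,.2485],[180,0,86.2])
E
```

```text
{'time_s': np.float64(29.2167), 'tool_pos': array([0.5408, 0.0168, 0.2738]), 'tool_rot': array([-1.798091e+02,  1.040000e-02,  8.621470e+01]), 'force': array([-0.9996,  0.1926, -0.983 ]), 'grip_width': np.float64(0.0237), 'grasp_force': np.float64(24.9641), 'qpos': array([ 37.772 ,  17.2576, -48.2619, 106.1422,  14.3353,  63.1043,
       -19.5981])}
xyz cm [-0.03 -0.02  2.53] twist [-0.19  0.01  0.01]
```

Spot on; lower.

Request:
servo_tool([
  {"xyz":[0,0,0.6],"twist":[0,0,0],"jaw":1},
  {"xyz":[0,0,1.2],"twist":[0,0,0],"jaw":1},
  {"xyz":[0,0,1.7],"twist":[0,0,0],"jaw":1},
  {"xyz":[0,0,2.1],"twist":[0,0,0],"jaw":1},
  {"xyz":[0,0,2.4],"twist":[0,0,0],"jaw":1},
  {"xyz":[0,0,2.6],"twist":[0,0,0],"jaw":1},
  {"xyz":[0,0,2.6],"twist":[0,0,0],"jaw":1},
])

```text
time_s: 29.8
tool_pos: [0.5429, 0.0178, 0.253]
tool_rot: [179.8, 0.1, 86.2]
force: [-5.9, 0.8, 20.8]
grip_width: 0.0239
grasp_force: 25.0
```

```bash
python3 - <<'E'
from h import *
st()
E
```

```text
{'time_s': np.float64(29.8), 'tool_pos': array([0.5429, 0.0178, 0.253 ]), 'tool_rot': array([1.798436e+02, 5.800000e-02, 8.618910e+01]), 'force': array([-5.8739,  0.8479, 20.8411]), 'grip_width': np.float64(0.0239), 'grasp_force': np.float64(25.0415), 'qpos': array([ 36.796 ,  18.9632, -47.5993, 107.0675,  16.0737,  60.7283,
       -21.0038])}
```

Request:
servo_tool([
  {"xyz":[0,-0.3,-0.4],"twist":[0,0,0],"jaw":1},
  {"xyz":[0,-0.5,-0.4],"twist":[0,0,0],"jaw":1},
  {"xyz":[0,-0.4,0],"twist":[0,0,0],"jaw":1},
  {"xyz":[0,-0.4,0],"twist":[0,0,0],"jaw":1},
])

```text
time_s: 30.13
tool_pos: [0.5389, 0.0177, 0.2521]
tool_rot: [179.8, 0.0, 86.2]
force: [-3.1, -0.1, 17.3]
grip_width: 0.0241
grasp_force: 25.0
```

```bash
python3 - <<'E'
from h import *
o=st(); print(o['wrist_torque'])
snap('side','side9'); b=cv2.resize(cv2.imread('pics/side9_raw.png')[140:240,170:300],(780,600),interpolation=cv2.INTER_CUBIC)
cv2.imwrite('pics/c9.png',b)
E
```

```text
{'time_s': np.float64(30.1333), 'tool_pos': array([0.5389, 0.0177, 0.2521]), 'tool_rot': array([1.798104e+02, 3.960000e-02, 8.618500e+01]), 'force': array([-3.0627, -0.1239, 17.2816]), 'grip_width': np.float64(0.0241), 'grasp_force': np.float64(25.0251), 'qpos': array([ 37.0993,  18.5131, -47.7446, 107.6577,  15.7715,  60.4248,
       -20.8351])}
[-0.08332943  0.34428173 -0.0872435 ]
```

View pics/c9.png

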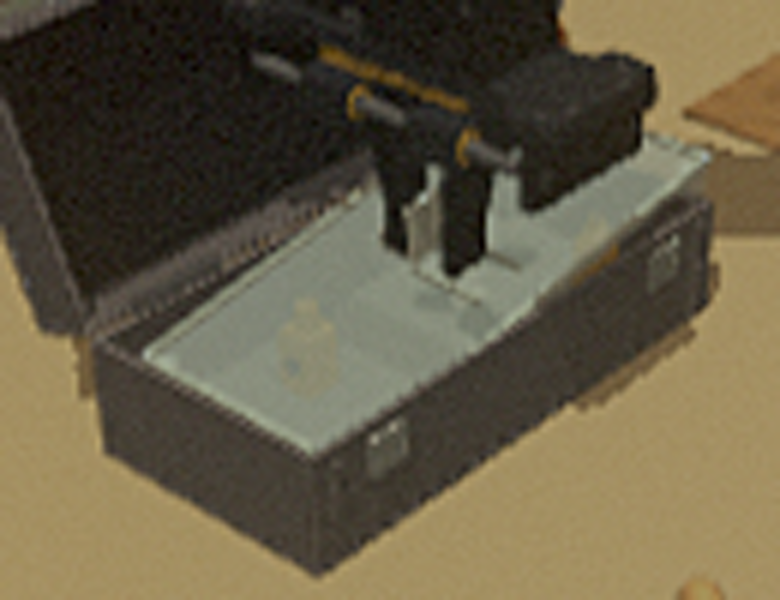

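```bash
python3 - <<'E'
from h import *
from scipy.optimize import least_squares
def fit(obs,yaw=-3.8):
    def P(p,c):
        R=Ro.from_euler('ZYX',[yaw+p[5],p[4],p[3]],degrees=True); return w2px('side',p[:3]+R.apply(c))
    cs={'lf':(-.061,.13,0),'rf':(-.061,-.13,0),'lb':(.061,.13,0),'rb':(.061,-.13,0)}
    f=lambda p:np.concatenate([*(P(p,cs[k])-v for k,v in obs.items()),[p[3]*.05,p[4]*.3,p[5]*.5]])
    r=least_squares(f,[.547,.0185,.06,0,0,0]); print(r.x.round(4),'res',r.fun.round(1))
s9=lambda u,v:np.array([170+u/6-.4,140+v/6-.4])
s8=lambda u,v:np.array([170+(u-440)/2.73-.3,130+v/2.73-.3])
c4=lambda u,v:np.array([180+u/6.333-.4,145+v/6.333-.4])
print('seated');fit({'lf':c4(270,440),'rf':c4(668,182),'lb':c4(62,325),'rb':c4(470,98)})
print('hover');fit({'lf':s8(600,178),'rf':s8(767,70),'lb':s8(502,131)})
print('now');fit({'lf':s9(315,447),'rf':s9(712,157),'lb':s9(148,355)})
E
```

```text
seated
[ 0.5544  0.0127  0.0561 -0.3444 -0.1944 -0.8336] res [ 0.  -0.   0.2 -0.   0.   0.  -0.3  0.  -0.  -0.1 -0.4]
hover
[ 0.5449  0.0055  0.1137 -0.0881 -0.5755  0.9996] res [-0.3 -0.1  0.1  0.   0.2  0.1 -0.  -0.2  0.5]
now
[ 5.6010e-01 -5.4000e-03  5.3300e-02 -8.1834e+00  3.5559e+00 -3.8224e+00] res [ 1.3  0.4 -0.5  0.1 -0.9 -0.5 -0.4  1.1 -1.9]
```

Request:
servo_tool([
  {"xyz":[0,0,-0.6],"twist":[0,0,0],"jaw":1},
  {"xyz":[0.3,0,-0.6],"twist":[0,0,0],"jaw":1},
  {"xyz":[0.5,0,-0.5],"twist":[0,0,0],"jaw":1},
  {"xyz":[0.5,0,-0.2],"twist":[0,0,0],"jaw":1},
  {"xyz":[0.5,0,0],"twist":[0,0,0],"jaw":1},
  {"xyz":[0.5,0,0],"twist":[0,0,0],"jaw":1},
])

```text
time_s: 30.68
tool_pos: [0.5392, 0.0219, 0.2516]
tool_rot: [179.8, 0.1, 86.2]
force: [-0.3, -2.0, 13.5]
grip_width: 0.0236
grasp_force: 25.0
```

```bash
python3 - <<'E'
from h import *
o=st(); print(o['wrist_torque'])
snap('side','side10'); b=cv2.resize(cv2.imread('pics/side10_raw.png')[140:240,170:300],(780,600),interpolation=cv2.INTER_CUBIC)
cv2.imwrite('pics/c10.png',b)
E
```

```text
{'time_s': np.float64(30.6833), 'tool_pos': array([0.5392, 0.0219, 0.2516]), 'tool_rot': array([1.798369e+02, 9.410000e-02, 8.616020e+01]), 'force': array([-0.3374, -2.0329, 13.5061]), 'grip_width': np.float64(0.0236), 'grasp_force': np.float64(25.0175), 'qpos': array([ 36.627 ,  18.6445, -47.7816, 107.6112,  15.9436,  60.4478,
       -21.4407])}
[-0.54008986 -0.17840458 -0.10105476]
```

View pics/c10.png

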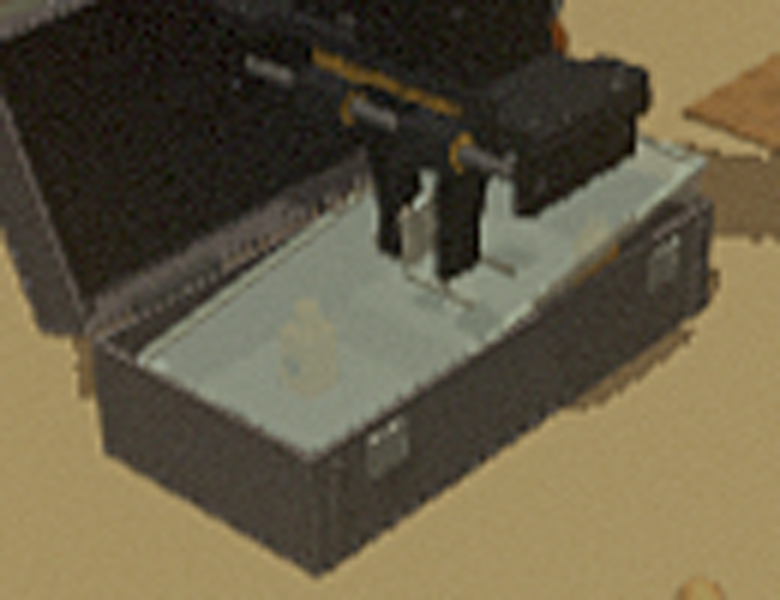

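```bash
python3 - <<'E'
from h import *
from scipy.optimize import least_squares
cs={'lf':(-.061,.13,0),'rf':(-.061,-.13,0),'lb':(.061,.13,0),'rb':(.061,-.13,0)}
s9=lambda u,v:np.array([170+u/6-.4,140+v/6-.4])
obs={'rf':s9(707,158),'lb':s9(140,360),'rb':s9(648,140)}
def P(p,c): return w2px('side',p[:3]+Ro.from_euler('ZYX',[-4,p[4],p[3]],degrees=True).apply(c))
for ks in (['rf','lb'],['rf','lb','rb']):
    f=lambda p:np.concatenate([*(P(p,cs[k])-obs[k] for k in ks),[p[4]*.5,(p[0]-.5535)*300]])
    r=least_squares(f,[.55,.0185,.06,0,0]); print(r.x.round(4),'res',r.fun.round(1))
    for k in cs: print(k,(r.x[:3]+Ro.from_euler('ZYX',[-4,r.x[4],r.x[3]],degrees=True).apply(cs[k])).round(3))
print(px2w('side',*s9(310,450),.058),px2w('side',*s9(310,450),.04))
E
```

```text
[ 5.5290e-01  4.1000e-03  5.8900e-02 -8.3782e+00 -1.0430e-01] res [-0.4  0.   0.2 -0.1 -0.1 -0.2]
lf [0.501 0.137 0.04 ]
rf [ 0.483 -0.12   0.078]
lb [0.623 0.128 0.04 ]
rb [ 0.605 -0.128  0.078]
[ 0.5457 -0.0179  0.0486 -1.0005  8.1562] res [  5.4   2.9   7.8  -1.8 -16.6  -1.7   4.1  -2.3]
lf [0.494 0.116 0.055]
rf [ 0.477 -0.143  0.06 ]
lb [0.615 0.108 0.038]
rb [ 0.597 -0.152  0.042]
[0.50202931 0.15329869 0.058     ] [0.51832133 0.13526332 0.04      ]
```

```bash
python3 - <<'E'
from h import *
q=lambda u,v:(215+u/4-.4,125+v/4-.4)
P={k:px2w('top',*q(*p),.109)[:2] for k,p in{'lb':(72,37),'lf':(50,205),'rb':(420,70)}.items()}
for k in P: print(k,P[k].round(4))
d=P['lb']-P['lf']; print('yaw',np.degrees(np.arctan2(d[1],d[0])), np.linalg.norm(d)); d=P['rb']-P['lb']; print(np.degrees(np.arctan2(d[0],-d[1])),np.linalg.norm(d))
# seated original from c3 (6x of [130:,218:])
q=lambda u,v:(218+u/6-.4,130+v/6-.4)
S={k:px2w('top',*q(*p),.058)[:2] for k,p in{'lb':(70,45),'rb':(580,90),'lf':(46,278)}.items()}
for k in S: print('seated',k,S[k].round(4))
E
```

```text
lb [0.6129 0.1309]
lf [0.4871 0.1426]
rb [ 0.5948 -0.1264]
yaw -5.3067499075279345 0.12636350862357706
-4.025260037108401 0.25800105096605813
seated lb [0.6156 0.1452]
seated rb [ 0.5989 -0.1176]
seated lf [0.4941 0.153 ]
```

Request:
servo_tool([
  {"xyz":[-0.4,0,-0.6],"twist":[0,0,0],"jaw":1},
  {"xyz":[-0.4,0,-1.5],"twist":[0,0,0],"jaw":1},
  {"xyz":[-0.4,0,-3],"twist":[0,0,0],"jaw":1},
  {"xyz":[-0.4,0,-5],"twist":[0,0,0],"jaw":1},
  {"xyz":[-0.4,0,-7],"twist":[0,0,0],"jaw":1},
  {"xyz":[-1.5,0,-7],"twist":[0,4,0],"jaw":1},
  {"xyz":[-2.5,0,-6.9],"twist":[0,8.7,0],"jaw":1},
  {"xyz":[-2.5,0,-6.9],"twist":[0,8.7,0],"jaw":1},
  {"xyz":[-2.5,0,-6.9],"twist":[0,8.7,0],"jaw":1},
])

```text
time_s: 31.48
tool_pos: [0.5353, -0.004, 0.3172]
tool_rot: [-179.8, -8.6, 86.0]
force: [0.1, 0.5, -0.7]
grip_width: 0.0242
grasp_force: 24.9
```

```bash
python3 - <<'E'
from h import *
o=st(); R=Ro.from_euler('xyz',o['tool_rot'],degrees=True); print('grasp pt',(o['tool_pos']+R.apply([0,0,.164])).round(4))
c=snap('top','top11'); snap('side','side11')
g=cv2.GaussianBlur(cv2.imread('pics/side11_raw.png'),(3,3),0).astype(int)
# plate brightness/greenish mask: b-r relative to bench
t=cv2.imread('pics/top11_raw.png').astype(int)
m=((t[:,:,0]-t[:,:,2])>-8)&(t.sum(2)>300)
for r in range(125,195,3): print(r,''.join('#' if x else '.' for x in m[r,205:335]))
E
```

```text
{'time_s': np.float64(31.4833), 'tool_pos': array([ 0.5353, -0.004 ,  0.3172]), 'tool_rot': array([-179.7571,   -8.5938,   85.9955]), 'force': array([ 0.1049,  0.5222, -0.7344]), 'grip_width': np.float64(0.0242), 'grasp_force': np.float64(24.9031), 'qpos': array([ 45.6778,  13.6882, -50.3749, 104.5809,   2.1455,  65.67  ,
        -8.6528])}
grasp pt [0.5364 0.0205 0.155 ]
125 ..................................................................................................................................
128 ..................................................................................................................................
131 ..................................................................................................................................
134 ........................####...#########.##.......................................................................................
137 ........................###########################.#..#..........................................................................
140 .......................#######################
[... 1814 characters left out ...]
.........................
182 ..................................................................................................................................
185 ..................................................................................................................................
188 ..................................................................................................................................
191 ..................................................................................................................................
194 ..................................................................................................................................
```

```bash
python3 - <<'E'
from h import *
ld=lambda n:cv2.imread(f'pics/{n}_raw.png').astype(int)
for n,z in(('top1',.058),('top8',.109),('top11',.152-.164+.164-.0)):
    t=ld(n); m=((t[:,:,0]-t[:,:,2])>-8)&(t.sum(2)>300)
    rows=[r for r in range(138,172)]; L=[np.argmax(m[r,205:260])+205 for r in rows]
    p=np.polyfit(rows,L,1)
    top=[np.argmax(m[120:160,c])+120 for c in range(232,242)]
    bot=[190-np.argmax(m[150:190,c][::-1]) for c in range(232,242)]
    print(n,'left edge col@155',np.polyval(p,155).round(2),'slope',p[0].round(3),'top row@237',np.mean(top),'bot',np.mean(bot))
ref=ld('top3')
for n in('top8','top11'):
    d=np.abs(cv2.GaussianBlur((ld(n)-ref).astype(np.float32),(3,3),0)).sum(2)
    print(n)
    for r in range(134,190,4): print(r,''.join(f'{min(int(x/10),9)}' for x in d[r,295:340]))
E
```

```text
top1 left edge col@155 228.18 slope -0.115 top row@237 137.7 bot 177.3
top8 left edge col@155 230.26 slope -0.124 top row@237 134.7 bot 175.6
top11 left edge col@155 226.71 slope -0.117 top row@237 134.2 bot 175.4
top8
134 555322222321356530011111111111111111001111111
138 212333222222121001110000011111111111111111110
142 444322111223247999877765432002478888889999999
146 443222333332169999999999722699999999999999999
150 999999999999982999999999823899999999999999999
154 999512149999999569999999613799999999999999999
158 934999997289999909999998416999999999999999999
162 999742259999999943899998327999999999999999999
166 999999999999999731059995059999999999999999999
170 999999999999999646863895179999999999999999999
174 225787643489997314999321279999999878999999999
178 841112479999995114899998799999996201100136999
182 999999999998876557999999999999995111111110159
186 334445312221222236999999997200000111122111103
top11
134 222222222222222222212321478986444444420122222
138 322222222222222333332114799986446899983012222
142 666644444444332222222257889999999999983011102
146 432122233445653222221357999999999999997557899
150 999999999999962233323566699999999999999999999
154 998423215899999843322466789999999999999999999
158 944999999439999623213456799999999999999999999
162 999732236999998334224556799999999999999999999
166 999999999999996244214556999999999999999999999
170 999999999999995232134457999999999999999920101
174 557898632269982342245556999999999999999992121
178 973223469999982332234557999999999999999999212
182 999999999997653222344569999999999999999999921
186 777776412222222212455799999999999999999999981
```

```bash
python3 - <<'E'
from h import *
for n,u,top,bot,z in(('seated',228.18,137.7,177.3,.058),('hover8',230.26,134.7,175.6,.109),('now',226.71,134.2,175.4,.128),('now left 1cm lower',226.71,134.2,175.4,.118)):
    print(n,'edge',px2w('top',u,155,z).round(4),'back',px2w('top',237,top,z).round(4),'front',px2w('top',237,bot,z).round(4))
# side view: candidate edges of plate, project predicted corners for level now
g=np.array([.5364,.0205,.128])
for r in(-4,-2,0,2,4):
    R=Ro.from_euler('ZYX',[-4,0,r],degrees=True); print(r,[ (k,w2px('side',g+[.0055,-.005,0]+R.apply(c)).round(1).tolist()) for k,c in{'lf':(-.061,.13,0),'rf':(-.061,-.13,0),'lb':(.061,.13,0)}.items()])
s=cv2.imread('pics/side11_raw.png').astype(int); m=((s[:,:,0]-s[:,:,2])>-12)&(s.sum(2)>280)
for r in range(112,200,3): print(r,''.join('#' if x else '.' for x in m[r,170:310]))
E
```

```text
seated edge [0.5593 0.1465 0.058 ] back [0.6143 0.1212 0.058 ] front [0.4909 0.1171 0.058 ]
hover8 edge [0.5492 0.1356 0.109 ] back [0.6107 0.1178 0.109 ] front [0.4886 0.1137 0.109 ]
now edge [0.5451 0.1442 0.128 ] back [0.6073 0.1165 0.128 ] front [0.4863 0.1125 0.128 ]
now left 1cm lower edge [0.5471 0.1452 0.118 ] back [0.6098 0.1172 0.118 ] front [0.4878 0.1132 0.118 ]
-4 [('lf', [225.1, 194.8]), ('rf', [289.6, 149.9]), ('lb', [190.2, 177.5])]
-2 [('lf', [225.0, 193.2]), ('rf', [289.6, 151.3]), ('lb', [190.0, 176.0])]
0 [('lf', [224.9, 191.6]), ('rf', [289.5, 152.8]), ('lb', [189.8, 174.5])]
2 [('lf', [224.8, 190.0]), ('rf', [289.4, 154.2]), ('lb', [189.7, 172.9])]
4 [('lf', [224.8, 188.3]), ('rf', [289.2, 155.7]), ('lb', [189.6, 171.3])]
112 ............................................................................................................................................
115 ............................................................................................................................................
118 ....................................................
[... 3303 characters left out ...]
...............................#...#....................................................................................
190 ............................................................................................................................................
193 ............................................................................................................................................
196 ............................................................................................................................................
199 ............................................................................................................................................
```

```bash
cat >> h.py <<'E'
def gog(g,rpy):
    R=Ro.from_euler('xyz',rpy,degrees=True); go(np.array(g)-R.apply([0,0,.164]),rpy)
def gp():
    o=env.get_obs(); R=Ro.from_euler('xyz',o['tool_rot'],degrees=True); print('grasp pt',(o['tool_pos']+R.apply([0,0,.164])).round(4))
E
python3 - <<'E'
from h import *
gog([.5425,.0233,.115],[180,-7.6,86.2])
E
```

```text
xyz cm [-0.22  0.53  4.04] twist [-0.15 -1.03  0.03]
```

Request:
servo_tool([
  {"xyz":[-0.2,0.5,0.5],"twist":[0,-1,0],"jaw":1},
  {"xyz":[-0.2,0.5,1.5],"twist":[0,-1,0],"jaw":1},
  {"xyz":[-0.2,0.5,3],"twist":[0,-1,0],"jaw":1},
  {"xyz":[-0.2,0.5,4],"twist":[0,-1,0],"jaw":1},
  {"xyz":[-0.2,0.5,4],"twist":[0,-1,0],"jaw":1},
  {"xyz":[-0.2,0.5,4],"twist":[0,-1,0],"jaw":1},
])

```text
time_s: 32.08
tool_pos: [0.541, 0.0019, 0.278]
tool_rot: [-179.9, -7.7, 86.3]
force: [0.6, -0.4, -0.6]
grip_width: 0.0241
grasp_force: 24.9
```

```bash
python3 - <<'E'
from h import *
st(); gp(); gog([.5425,.0233,.0845],[180,-7.6,86.2])
snap('top','top12')
t=cv2.imread('pics/top12_raw.png').astype(int); m=((t[:,:,0]-t[:,:,2])>-8)&(t.sum(2)>300)
rows=list(range(140,172)); p=np.polyfit(rows,[np.argmax(m[r,205:260])+205 for r in rows],1)
top=np.mean([np.argmax(m[120:160,c])+120 for c in range(232,242)]); bot=np.mean([190-np.argmax(m[150:190,c][::-1]) for c in range(232,242)])
z=.088; print('edge',px2w('top',np.polyval(p,155),155,z).round(4),p[0].round(3),'back',px2w('top',237,top,z).round(4),'front',px2w('top',237,bot,z).round(4))
E
```

```text
{'time_s': np.float64(32.0833), 'tool_pos': array([0.541 , 0.0019, 0.278 ]), 'tool_rot': array([-179.8711,   -7.7225,   86.2817]), 'force': array([ 0.6043, -0.3821, -0.6336]), 'grip_width': np.float64(0.0241), 'grasp_force': np.float64(24.9032), 'qpos': array([ 42.9574,  17.1614, -49.3124, 106.1594,   6.0031,  61.5376,
       -11.4729])}
grasp pt [0.5421 0.0239 0.1155]
xyz cm [-0.44  0.01  3.06] twist [-0.14 -0.12  0.08]
edge [0.5531 0.148  0.088 ] -0.111 back [0.6127 0.1193 0.088 ] front [0.4905 0.1151 0.088 ]
```

Request:
servo_tool([
  {"xyz":[-0.1,0.1,0.7],"twist":[0,0,0],"jaw":1},
  {"xyz":[-0.2,0.1,1.4],"twist":[0,0,0],"jaw":1},
  {"xyz":[-0.3,0.1,2],"twist":[0,0,0],"jaw":1},
  {"xyz":[-0.4,0.1,2.5],"twist":[0,0,0],"jaw":1},
  {"xyz":[-0.4,0.1,2.8],"twist":[0,0,0],"jaw":1},
  {"xyz":[-0.4,0.1,3.0],"twist":[0,0,0],"jaw":1},
  {"xyz":[-0.4,0.1,3.0],"twist":[0,0,0],"jaw":1},
])

```text
time_s: 32.72
tool_pos: [0.5425, 0.0011, 0.2483]
tool_rot: [-180.0, -7.7, 86.2]
force: [-0.7, -0.2, -0.1]
grip_width: 0.0239
grasp_force: 24.9
```

```bash
cat >> h.py <<'E'
def plate(n,z):
    snap('top',n); t=cv2.imread(f'pics/{n}_raw.png').astype(int); m=((t[:,:,0]-t[:,:,2])>-8)&(t.sum(2)>300)
    rows=list(range(142,172)); p=np.polyfit(rows,[np.argmax(m[r,205:260])+205 for r in rows],1)
    top=np.mean([np.argmax(m[120:160,c])+120 for c in range(232,242)]); bot=np.mean([190-np.argmax(m[150:190,c][::-1]) for c in range(232,242)])
    print('col',np.polyval(p,155).round(2),'top',top,'bot',bot,'edge',px2w('top',np.polyval(p,155),155,z).round(4),p[0].round(3),'back',px2w('top',237,top,z).round(4),'front',px2w('top',237,bot,z).round(4))
E
python3 - <<'E'
from h import *
o=st(); gp(); print(o['wrist_torque']); plate('top13',.058); snap('side','side13')
E
```

```text
{'time_s': np.float64(32.7167), 'tool_pos': array([0.5425, 0.0011, 0.2483]), 'tool_rot': array([-179.9635,   -7.7139,   86.1956]), 'force': array([-0.7091, -0.1739, -0.0842]), 'grip_width': np.float64(0.0239), 'grasp_force': np.float64(24.9134), 'qpos': array([ 41.7667,  19.5757, -48.3098, 107.507 ,   8.0638,  58.3128,
       -12.6925])}
grasp pt [0.5439 0.0231 0.0858]
[-0.1320068   0.06892185  0.02559607]
col 227.83 top 137.2 bot 177.0 edge [0.5593 0.1476 0.058 ] -0.108 back [0.6159 0.1213 0.058 ] front [0.4918 0.1171 0.058 ]
```

Request:
servo_tool([
  {"xyz":[0,0,0.15],"twist":[0,0,0],"jaw":1},
  {"xyz":[0,0,0.3],"twist":[0,0,0],"jaw":1},
  {"xyz":[0,0,0.5],"twist":[0,0,0],"jaw":1},
  {"xyz":[0,0,0.5],"twist":[0,0,0],"jaw":1},
])

```text
time_s: 33.15
tool_pos: [0.5434, 0.0015, 0.2462]
tool_rot: [180.0, -7.6, 86.2]
force: [-6.0, -3.3, 17.8]
grip_width: 0.024
grasp_force: 25.0
```

```bash
python3 - <<'E'
from h import *
o=st(); gp(); print(o['wrist_torque']); plate('top14',.058)
E
```

```text
{'time_s': np.float64(33.15), 'tool_pos': array([0.5434, 0.0015, 0.2462]), 'tool_rot': array([179.9589,  -7.6068,  86.174 ]), 'force': array([-5.9782, -3.3407, 17.8445]), 'grip_width': np.float64(0.024), 'grasp_force': np.float64(25.0045), 'qpos': array([ 41.5325,  19.8022, -48.1878, 107.5175,   8.3879,  58.0586,
       -12.9772])}
grasp pt [0.545  0.0232 0.0837]
[-0.19534078  1.5191538   0.18378054]
col 227.82 top 137.1 bot 176.5 edge [0.5593 0.1476 0.058 ] -0.099 back [0.6162 0.1213 0.058 ] front [0.4933 0.1172 0.058 ]
```

Request:
servo_tool([
  {"xyz":[0,-0.2,-0.2],"twist":[0,0,0],"jaw":1},
  {"xyz":[0,-0.3,-0.2],"twist":[0,0,0],"jaw":1},
  {"xyz":[0,-0.3,-0.2],"twist":[0,0,0],"jaw":0.6},
  {"xyz":[0,-0.3,-0.2],"twist":[0,0,0],"jaw":0.4},
  {"xyz":[0,-0.3,-0.2],"twist":[0,0,0],"jaw":0.4},
  {"xyz":[0,-0.3,-0.2],"twist":[0,0,0],"jaw":0.4},
])

```text
time_s: 33.7
tool_pos: [0.5394, 0.0018, 0.2451]
tool_rot: [-180.0, -7.7, 86.2]
force: [0.3, 0.1, -0.0]
grip_width: 0.0431
grasp_force: 0.0
```

```bash
python3 - <<'E'
from h import *
o=st(); gp(); print(o['wrist_torque']); plate('top15',.058)
E
```

```text
{'time_s': np.float64(33.7), 'tool_pos': array([0.5394, 0.0018, 0.2451]), 'tool_rot': array([-179.9694,   -7.708 ,   86.2195]), 'force': array([ 0.2988,  0.0935, -0.0417]), 'grip_width': np.float64(0.0431), 'grasp_force': np.float64(0.0), 'qpos': array([ 41.8581,  19.4421, -48.3645, 108.0786,   8.0118,  57.8484,
       -12.6853])}
grasp pt [0.5408 0.0238 0.0826]
[-0.11843822 -0.04104281 -0.04426743]
col 227.64 top 137.1 bot 176.8 edge [0.5593 0.1482 0.058 ] -0.113 back [0.6162 0.1213 0.058 ] front [0.4924 0.1171 0.058 ]
```

Request:
servo_tool([
  {"xyz":[0.4,0,-3],"twist":[0,0,0],"jaw":0.4},
  {"xyz":[0.8,0,-6],"twist":[0,0,0],"jaw":0.4},
  {"xyz":[1.3,0,-10],"twist":[0,0,0],"jaw":0.4},
  {"xyz":[1.8,0,-13.5],"twist":[0,-4,0],"jaw":0.4},
  {"xyz":[2,0,-16],"twist":[0,-7.7,0],"jaw":0.6},
  {"xyz":[-1,0,-16.5],"twist":[0,-7.7,0],"jaw":0.6},
  {"xyz":[-4.5,0,-17],"twist":[0,-7.7,0],"jaw":0.6},
  {"xyz":[-8.5,0,-17.5],"twist":[0,-7.7,0],"jaw":0.6},
  {"xyz":[-12.5,0,-18],"twist":[0,-7.7,0],"jaw":0.6},
  {"xyz":[-16.5,0,-18.5],"twist":[0,-7.7,0],"jaw":0.6},
])

```text
time_s: 34.58
tool_pos: [0.5268, -0.1877, 0.4069]
tool_rot: [180.0, 0.0, 86.2]
force: [0.8, -0.2, -0.3]
grip_width: 0.0353
grasp_force: 0.0
```

Request:
servo_tool([
  {"xyz":[-4,0,0],"twist":[0,0,0],"jaw":0.6},
  {"xyz":[-8,0,0],"twist":[0,0,0],"jaw":0.6},
  {"xyz":[-12,0,0],"twist":[0,0,0],"jaw":0.6},
  {"xyz":[-15,0,0],"twist":[0,0,0],"jaw":0.6},
  {"xyz":[-15,0,0],"twist":[0,0,0],"jaw":0.6},
])

```text
time_s: 35.0
tool_pos: [0.5144, -0.3447, 0.4053]
tool_rot: [-179.9, 0.2, 85.6]
force: [-1.0, 0.3, -0.4]
grip_width: 0.0344
grasp_force: 0.0
```

```bash
python3 - <<'E'
from h import *
st(); plate('top16',.058); snap('side','side16')
f32=np.float32
for cam,box in(('top',(218,130,322,192)),('side',(183,150,292,235))):
    a=cv2.imread(f'pics/{cam}1_raw.png',0); b=cv2.imread(f'pics/{cam}16_raw.png',0); x0,y0,x1,y1=box
    print(cam,'all',cv2.phaseCorrelate(f32(a[y0:y1,x0:x1]),f32(b[y0:y1,x0:x1])))
# finger pieces patch: template match, subpixel by upscaling
def tm(cam,x0,y0,x1,y1,s=8,pad=5):
    a=cv2.imread(f'pics/{cam}1_raw.png'); b=cv2.imread(f'pics/{cam}16_raw.png')
    T=cv2.resize(a[y0:y1,x0:x1],None,fx=s,fy=s,interpolation=cv2.INTER_CUBIC); I=cv2.resize(b[y0-pad:y1+pad,x0-pad:x1+pad],None,fx=s,fy=s,interpolation=cv2.INTER_CUBIC)
    r=cv2.matchTemplate(I,T,cv2.TM_CCOEFF_NORMED); _,v,_,l=cv2.minMaxLoc(r); return round(v,3),(l[0]/s-pad,l[1]/s-pad)
print('post top',tm('top',263,146,277,162),'tab top',tm('top',263,164,275,172),'side pieces',tm('side',230,170,254,194),'side tab',tm('side',240,176,254,194))
print('corners side R',tm('side',276,165,292,182),'L',tm('side',183,190,200,205),'F',tm('side',212,205,232,222),'top lb',tm('top',224,132,238,144),'top rb',tm('top',305,138,322,152))
E
```

```text
{'time_s': np.float64(35.0), 'tool_pos': array([ 0.5144, -0.3447,  0.4053]), 'tool_rot': array([-1.798999e+02,  1.672000e-01,  8.555380e+01]), 'force': array([-1.0494,  0.281 , -0.3798]), 'grip_width': np.float64(0.0344), 'grasp_force': np.float64(0.0), 'qpos': array([ 61.749 ,  18.4018, -37.9083,  86.7023,  11.5973,  78.8509,
        18.563 ])}
col 227.85 top 137.5 bot 176.7 edge [0.5593 0.1475 0.058 ] -0.103 back [0.6149 0.1212 0.058 ] front [0.4927 0.1171 0.058 ]
top all ((0.05637715535767285, -0.03456627709573468), 0.8983038509333575)
side all ((-0.029635808805799968, -0.09088804308375131), 1.0079204378304658)
post top (0.866, (0.0, -0.375)) tab top (0.934, (0.0, -0.625)) side pieces (0.938, (-0.75, 0.0)) side tab (0.951, (-0.75, 0.0))
corners side R (0.965, (-0.125, -0.125)) L (0.955, (-0.125, 0.0)) F (0.986, (-0.375, -0.125)) top lb (0.984, (-0.125, -0.375)) top rb (0.979, (-0.375, -0.875))
```

```bash
python3 - <<'E'
from h import *
go([.694,.0035,.475],[180,0,86.5])
E
```

```text
xyz cm [35.26 15.32 -6.87] twist [-0.04 -0.09 -0.47]
```

Request:
servo_tool([
  {"xyz":[1,0,-3],"twist":[0,0,-0.5],"jaw":0.7},
  {"xyz":[3,1,-6],"twist":[0,0,-0.5],"jaw":0.7},
  {"xyz":[6.5,3,-6.8],"twist":[0,0,-0.5],"jaw":0.7},
  {"xyz":[10,5,-6.8],"twist":[0,0,-0.5],"jaw":0.7},
  {"xyz":[13.5,7,-6.8],"twist":[0,0,-0.5],"jaw":0.7},
  {"xyz":[17,9,-6.8],"twist":[0,0,-0.5],"jaw":0.7},
  {"xyz":[20.5,11,-6.8],"twist":[0,0,-0.5],"jaw":0.7},
  {"xyz":[24,13,-6.8],"twist":[0,0,-0.5],"jaw":0.7},
  {"xyz":[27.5,14.5,-6.8],"twist":[0,0,-0.5],"jaw":0.7},
  {"xyz":[31,15.3,-6.8],"twist":[0,0,-0.5],"jaw":0.7},
])

```text
time_s: 35.93
tool_pos: [0.6912, -0.0324, 0.4745]
tool_rot: [180.0, -0.1, 86.9]
force: [-0.3, -1.0, -1.2]
grip_width: 0.0265
grasp_force: 0.0
```

Request:
servo_tool([
  {"xyz":[3,0,0],"twist":[0,0,0],"jaw":0.7},
  {"xyz":[4.3,0,0],"twist":[0,0,0],"jaw":0.7},
  {"xyz":[4.3,0,0],"twist":[0,0,0],"jaw":0.7},
  {"xyz":[4.3,0,0],"twist":[0,0,0],"jaw":0.7},
])

```text
time_s: 36.27
tool_pos: [0.6924, 0.0078, 0.4752]
tool_rot: [180.0, 0.0, 86.9]
force: [-0.5, -0.3, -0.1]
grip_width: 0.0261
grasp_force: 0.0
```

```bash
python3 - <<'E'
from h import *
st(); go([.694,.0035,.378],[180,0,86.5])
E
```

```text
{'time_s': np.float64(36.2667), 'tool_pos': array([0.6924, 0.0078, 0.4752]), 'tool_rot': array([1.799848e+02, 4.600000e-02, 8.688270e+01]), 'force': array([-0.5401, -0.3057, -0.0809]), 'grip_width': np.float64(0.0261), 'grasp_force': np.float64(0.0), 'qpos': array([ 26.0256,  28.4439, -44.5179,  68.3647,  19.5577,  90.4867,
       -17.7657])}
xyz cm [-0.42  0.18  9.72] twist [0.02 0.05 0.38]
```

Request:
servo_tool([
  {"xyz":[-0.4,0.2,3],"twist":[0,0,0.4],"jaw":0.7},
  {"xyz":[-0.4,0.2,6],"twist":[0,0,0.4],"jaw":0.7},
  {"xyz":[-0.4,0.2,8.2],"twist":[0,0,0.4],"jaw":0.7},
  {"xyz":[-0.4,0.2,9.7],"twist":[0,0,0.4],"jaw":0.7},
  {"xyz":[-0.4,0.2,9.7],"twist":[0,0,0.4],"jaw":0.7},
  {"xyz":[-0.4,0.2,9.7],"twist":[0,0,0.4],"jaw":1},
  {"xyz":[-0.4,0.2,9.7],"twist":[0,0,0.4],"jaw":1},
  {"xyz":[-0.4,0.2,9.7],"twist":[0,0,0.4],"jaw":1},
  {"xyz":[-0.4,0.2,9.7],"twist":[0,0,0.4],"jaw":1},
], newtons=20)

```text
time_s: 37.02
tool_pos: [0.695, 0.0018, 0.3798]
tool_rot: [179.8, 0.0, 86.3]
force: [-1.2, -1.4, 2.4]
grip_width: 0.01
grasp_force: 20.0
```

```bash
python3 - <<'E'
from h import *
st(); gp()
f=lambda th:np.array([-.171*np.cos(th)+.015*np.sin(th),.015*np.cos(th)+.171*np.sin(th)])*100
ths=np.linspace(1.94,0,31)
for k in range(3):
    b=f(ths[10*k]); print([[round(float(d[0]),1),round(float(-d[1]),1)] for d in (f(t)-b for t in ths[10*k+1:10*k+11])])
E
```

```text
{'time_s': np.float64(37.0167), 'tool_pos': array([0.695 , 0.0018, 0.3798]), 'tool_rot': array([1.798349e+02, 2.660000e-02, 8.626430e+01]), 'force': array([-1.1671, -1.4223,  2.4075]), 'grip_width': np.float64(0.01), 'grasp_force': np.float64(19.9972), 'qpos': array([ 27.321 ,  30.5676, -43.5482,  76.6869,  20.8723,  80.6215,
       -19.2124])}
grasp pt [0.6955 0.0017 0.2158]
[[-1.0, -0.5], [-2.1, -0.8], [-3.1, -1.2], [-4.2, -1.4], [-5.3, -1.6], [-6.4, -1.7], [-7.5, -1.8], [-8.6, -1.7], [-9.7, -1.6], [-10.8, -1.5]]
[[-1.1, 0.2], [-2.1, 0.6], [-3.2, 0.9], [-4.2, 1.4], [-5.2, 1.9], [-6.1, 2.5], [-7.0, 3.1], [-7.9, 3.8], [-8.7, 4.6], [-9.5, 5.4]]
[[-0.7, 0.8], [-1.4, 1.7], [-2.0, 2.7], [-2.5, 3.6], [-3.0, 4.6], [-3.4, 5.7], [-3.7, 6.7], [-4.0, 7.8], [-4.2, 8.9], [-4.4, 10.0]]
```

Request:
servo_tool([
  {"xyz":[0,-1.0,-0.5],"twist":[0,0,0],"jaw":1},
  {"xyz":[0,-2.1,-0.8],"twist":[0,0,0],"jaw":1},
  {"xyz":[0,-3.1,-1.2],"twist":[0,0,0],"jaw":1},
  {"xyz":[0,-4.2,-1.4],"twist":[0,0,0],"jaw":1},
  {"xyz":[0,-5.3,-1.6],"twist":[0,0,0],"jaw":1},
  {"xyz":[0,-6.4,-1.7],"twist":[0,0,0],"jaw":1},
  {"xyz":[0,-7.5,-1.8],"twist":[0,0,0],"jaw":1},
  {"xyz":[0,-8.6,-1.7],"twist":[0,0,0],"jaw":1},
  {"xyz":[0,-9.7,-1.6],"twist":[0,0,0],"jaw":1},
  {"xyz":[0,-10.8,-1.5],"twist":[0,0,0],"jaw":1},
])

```text
time_s: 37.85
tool_pos: [0.5868, 0.0101, 0.3955]
tool_rot: [179.7, -0.0, 86.3]
force: [2.2, 0.8, 1.8]
grip_width: 0.0103
grasp_force: 20.0
```

Request:
servo_tool([
  {"xyz":[0,-1.1,0.2],"twist":[0,0,0],"jaw":1},
  {"xyz":[0,-2.1,0.6],"twist":[0,0,0],"jaw":1},
  {"xyz":[0,-3.2,0.9],"twist":[0,0,0],"jaw":1},
  {"xyz":[0,-4.2,1.4],"twist":[0,0,0],"jaw":1},
  {"xyz":[0,-5.2,1.9],"twist":[0,0,0],"jaw":1},
  {"xyz":[0,-6.1,2.5],"twist":[0,0,0],"jaw":1},
  {"xyz":[0,-7.0,3.1],"twist":[0,0,0],"jaw":1},
  {"xyz":[0,-7.9,3.8],"twist":[0,0,0],"jaw":1},
  {"xyz":[0,-8.7,4.6],"twist":[0,0,0],"jaw":1},
  {"xyz":[0,-9.5,5.4],"twist":[0,0,0],"jaw":1},
])

```text
time_s: 38.68
tool_pos: [0.4906, 0.0173, 0.3396]
tool_rot: [-179.9, -0.0, 86.4]
force: [-3.0, 3.9, 5.0]
grip_width: 0.01
grasp_force: 19.5
```

```bash
python3 - <<'E'
from h import *
st(); gp()
E
```

```text
{'time_s': np.float64(38.6833), 'tool_pos': array([0.4906, 0.0173, 0.3396]), 'tool_rot': array([-1.798899e+02, -4.360000e-02,  8.638940e+01]), 'force': array([-2.9779,  3.8785,  5.0119]), 'grip_width': np.float64(0.01), 'grasp_force': np.float64(19.4738), 'qpos': array([ 42.3806,   4.596 , -48.9059, 108.6349,   3.655 ,  68.4813,
       -11.3927])}
grasp pt [0.4903 0.0175 0.1756]
```

Request:
servo_tool([
  {"xyz":[0,-0.7,0.8],"twist":[0,0,0],"jaw":1},
  {"xyz":[0,-1.4,1.7],"twist":[0,0,0],"jaw":1},
  {"xyz":[0,-2.0,2.7],"twist":[0,0,0],"jaw":1},
  {"xyz":[0,-2.5,3.6],"twist":[0,0,0],"jaw":1},
  {"xyz":[0,-3.0,4.6],"twist":[0,0,0],"jaw":1},
  {"xyz":[0,-3.4,5.7],"twist":[0,0,0],"jaw":1},
  {"xyz":[0,-3.7,6.7],"twist":[0,0,0],"jaw":1},
  {"xyz":[0,-4.0,7.8],"twist":[0,0,0],"jaw":1},
  {"xyz":[0,-4.2,8.9],"twist":[0,0,0],"jaw":1},
  {"xyz":[0,-4.3,9.8],"twist":[0,0,0],"jaw":1},
])

```text
time_s: 39.52
tool_pos: [0.4465, 0.0204, 0.2396]
tool_rot: [-179.6, -0.1, 86.4]
force: [-5.7, 6.7, 0.9]
grip_width: 0.0092
grasp_force: 19.8
```

```bash
python3 - <<'E'
from h import *
st(); gp()
E
```

```text
{'time_s': np.float64(39.5167), 'tool_pos': array([0.4465, 0.0204, 0.2396]), 'tool_rot': array([-1.796202e+02, -1.085000e-01,  8.639110e+01]), 'force': array([-5.701 ,  6.6988,  0.9336]), 'grip_width': np.float64(0.0092), 'grasp_force': np.float64(19.7632), 'qpos': array([ 41.733 ,   6.3795, -49.0901, 120.0215,   5.5809,  56.2706,
       -13.9243])}
grasp pt [0.4455 0.0208 0.0756]
```

Request:
servo_tool([
  {"xyz":[0,0,0.3],"twist":[0,0,0],"jaw":1},
  {"xyz":[0,0,0.6],"twist":[0,0,0],"jaw":1},
  {"xyz":[0,0,0.6],"twist":[0,0,0],"jaw":1},
  {"xyz":[0,0,0.6],"twist":[0,0,0],"jaw":1},
])

```text
time_s: 39.85
tool_pos: [0.4463, 0.0204, 0.2337]
tool_rot: [-179.5, -0.1, 86.4]
force: [-6.6, 6.4, 0.6]
grip_width: 0.0096
grasp_force: 19.8
```

```bash
python3 - <<'E'
from h import *
st(); gp()
E
```

```text
{'time_s': np.float64(39.85), 'tool_pos': array([0.4463, 0.0204, 0.2337]), 'tool_rot': array([-1.795072e+02, -1.130000e-01,  8.639580e+01]), 'force': array([-6.5903,  6.3676,  0.6342]), 'grip_width': np.float64(0.0096), 'grasp_force': np.float64(19.7975), 'qpos': array([ 41.4843,   7.0529, -49.0071, 120.2964,   6.1946,  55.6846,
       -14.4546])}
grasp pt [0.4449 0.0208 0.0697]
```

Request:
servo_tool([
  {"xyz":[0,0.2,0.3],"twist":[0,0,0],"jaw":1},
  {"xyz":[0,0.2,0.6],"twist":[0,0,0],"jaw":1},
  {"xyz":[0,0.2,0.9],"twist":[0,0,0],"jaw":1},
  {"xyz":[0,0.2,0.9],"twist":[0,0,0],"jaw":1},
])

```text
time_s: 40.18
tool_pos: [0.4473, 0.0198, 0.2266]
tool_rot: [-179.1, 0.1, 86.4]
force: [-21.7, 3.3, 31.3]
grip_width: 0.0088
grasp_force: 21.8
```

```bash
python3 - <<'E'
from h import *
st(); gp(); snap('side','side17'); snap('top','top17')
# compare lid features with the start (angle ~0.08): side-image shift of the lid's near corner, right corner
def tm(cam,x0,y0,x1,y1,s=8,pad=6):
    a=cv2.imread(f'pics/{cam}0_raw.png'); b=cv2.imread(f'pics/{cam}17_raw.png')
    T=cv2.resize(a[y0:y1,x0:x1],None,fx=s,fy=s,interpolation=cv2.INTER_CUBIC); I=cv2.resize(b[y0-pad:y1+pad,x0-pad:x1+pad],None,fx=s,fy=s,interpolation=cv2.INTER_CUBIC)
    r=cv2.matchTemplate(I,T,cv2.TM_CCOEFF_NORMED); _,v,_,l=cv2.minMaxLoc(r); return round(v,3),(l[0]/s-pad,l[1]/s-pad)
print('near front corner',tm('side',208,190,236,206),'far-left top',tm('side',180,178,196,192),'right top',tm('side',276,152,292,166))
c=np.array([.546,.019]);a=np.radians(-3.7);Rm=np.array([[np.cos(a),-np.sin(a)],[np.sin(a),np.cos(a)]])
for th in(0,.04,.08):
    x,z=.068-.136*np.cos(th)+.038*np.sin(th),.062+.038*np.cos(th)+.136*np.sin(th); print(th,w2px('side',[*(c+Rm@[x,.138]),z]).round(2))
E
```

```text
{'time_s': np.float64(40.1833), 'tool_pos': array([0.4473, 0.0198, 0.2266]), 'tool_rot': array([-1.791393e+02,  1.439000e-01,  8.637470e+01]), 'force': array([-21.6802,   3.2837,  31.2802]), 'grip_width': np.float64(0.0088), 'grasp_force': np.float64(21.7574), 'qpos': array([ 40.9778,   8.2137, -48.7978, 120.3512,   7.4787,  55.3239,
       -15.5188])}
grasp pt [0.4448 0.0196 0.0626]
near front corner (0.815, (1.375, 5.0)) far-left top (0.98, (0.5, 0.75)) right top (0.384, (4.625, 1.625))
0 [223.2  204.15]
0.04 [222.6  202.01]
0.08 [221.94 199.86]
```

Request:
servo_tool([
  {"xyz":[0,-0.3,-0.6],"twist":[0,0,0],"jaw":0.75},
  {"xyz":[0,-0.3,-0.6],"twist":[0,0,0],"jaw":0.72},
  {"xyz":[0,-0.3,-0.6],"twist":[0,0,0],"jaw":0.72},
  {"xyz":[0,-0.3,-0.6],"twist":[0,0,0],"jaw":0.72},
])

```text
time_s: 40.62
tool_pos: [0.4482, 0.0179, 0.2319]
tool_rot: [180.0, 0.0, 86.3]
force: [1.0, 0.3, -0.5]
grip_width: 0.0228
grasp_force: 0.0
```

```bash
python3 - <<'E'
from h import *
st(); gp()
E
```

```text
{'time_s': np.float64(40.6167), 'tool_pos': array([0.4482, 0.0179, 0.2319]), 'tool_rot': array([1.799673e+02, 3.470000e-02, 8.629260e+01]), 'force': array([ 1.0321,  0.2583, -0.4536]), 'grip_width': np.float64(0.0228), 'grasp_force': np.float64(0.0), 'qpos': array([ 41.5083,   7.2551, -48.8249, 120.3738,   6.7134,  54.9949,
       -14.6561])}
grasp pt [0.4482 0.0178 0.0679]
```

Request:
servo_tool([
  {"xyz":[0,-0.3,0],"twist":[0,0,0],"jaw":0.72},
  {"xyz":[0,-0.3,-1],"twist":[0,0,0],"jaw":0.72},
  {"xyz":[0,-0.3,-2.5],"twist":[0,0,0],"jaw":0.72},
  {"xyz":[0,-0.3,-5],"twist":[0,0,0],"jaw":0.72},
  {"xyz":[0,-0.3,-8],"twist":[0,0,0],"jaw":0.72},
  {"xyz":[0,-0.3,-11],"twist":[0,0,0],"jaw":0.72},
  {"xyz":[-4,-0.3,-14],"twist":[0,0,0],"jaw":0.72},
  {"xyz":[-8,-0.3,-15],"twist":[0,0,0],"jaw":0.72},
  {"xyz":[-12,-0.3,-15],"twist":[0,0,0],"jaw":0.72},
  {"xyz":[-16,-0.3,-15],"twist":[0,0,0],"jaw":0.72},
])

```text
time_s: 41.45
tool_pos: [0.435, -0.139, 0.3843]
tool_rot: [179.8, 0.1, 86.4]
force: [1.6, -0.8, -0.1]
grip_width: 0.0246
grasp_force: 0.0
```

Request:
servo_tool([
  {"xyz":[-4,0,0],"twist":[0,0,0],"jaw":0.72},
  {"xyz":[-8,0,0],"twist":[0,0,0],"jaw":0.72},
  {"xyz":[-12,0,0],"twist":[0,0,0],"jaw":0.72},
  {"xyz":[-16,0,0],"twist":[0,0,0],"jaw":0.72},
  {"xyz":[-16,0,0],"twist":[0,0,0],"jaw":0.72},
  {"xyz":[-16,0,0],"twist":[0,0,0],"jaw":0.72},
])

```text
time_s: 41.95
tool_pos: [0.4238, -0.2999, 0.3818]
tool_rot: [-180.0, -0.1, 86.0]
force: [0.5, 2.0, 0.0]
grip_width: 0.0242
grasp_force: 0.0
```

```bash
python3 - <<'E'
from h import *
st(); snap('side','side18'); snap('top','top18')
def tm(cam,x0,y0,x1,y1,ref='0',s=8,pad=7):
    a=cv2.imread(f'pics/{cam}{ref}_raw.png'); b=cv2.imread(f'pics/{cam}18_raw.png')
    T=cv2.resize(a[y0:y1,x0:x1],None,fx=s,fy=s,interpolation=cv2.INTER_CUBIC); I=cv2.resize(b[y0-pad:y1+pad,x0-pad:x1+pad],None,fx=s,fy=s,interpolation=cv2.INTER_CUBIC)
    r=cv2.matchTemplate(I,T,cv2.TM_CCOEFF_NORMED); _,v,_,l=cv2.minMaxLoc(r); return round(v,3),(l[0]/s-pad,l[1]/s-pad)
print('near front corner',tm('side',208,190,236,206),'handle',tm('side',240,168,290,202),'far-left',tm('side',180,178,196,192),'right',tm('side',276,152,292,166))
c=np.array([.546,.019]);a=np.radians(-3.7);Rm=np.array([[np.cos(a),-np.sin(a)],[np.sin(a),np.cos(a)]])
for th in(0,.05,.1):
    f=lambda x,y,X,Z:w2px('side',[*(c+Rm@[.068+X*np.cos(th)+Z*np.sin(th),y]),.062+Z*np.cos(th)-X*np.sin(th)]).round(2)
    print(th,'nearcorner',f(0,.138,-.136,.038),'handleR',f(0,-.055,-.171,.015))
print('tray nozzles vs top7',tm('top',140,160,205,218,'7'),'side',tm('side',140,245,240,318,'7'))
print('spool',tm('top',200,110,222,132),'jar',tm('top',338,110,366,138))
E
```

```text
{'time_s': np.float64(41.95), 'tool_pos': array([ 0.4238, -0.2999,  0.3818]), 'tool_rot': array([-1.799937e+02, -7.430000e-02,  8.601910e+01]), 'force': array([0.5052, 2.0079, 0.0255]), 'grip_width': np.float64(0.0242), 'grasp_force': np.float64(0.0), 'qpos': array([ 60.0187,   4.7407, -28.9236, 102.5047,   2.3246,  73.3963,
        26.5311])}
near front corner (0.812, (1.125, 3.875)) handle (0.568, (0.375, 4.25)) far-left (0.978, (0.375, 0.625)) right (0.833, (0.375, 2.5))
0 nearcorner [223.2  204.15] handleR [282.95 184.25]
0.05 nearcorner [222.44 201.47] handleR [282.8  181.42]
0.1 nearcorner [221.58 198.77] handleR [282.52 178.52]
tray nozzles vs top7 (0.991, (0.0, 0.0)) side (0.992, (0.0, 0.0))
spool (0.99, (0.0, 0.0)) jar (0.996, (0.0, 0.0))
```

```bash
python3 -c "
from cell import env
print(env.sign_off())"
```

```text
the job is handed in; nothing more can be done
None
```

The job is handed in with no verdict returned: both misplaced nozzles stand in the wooden tray, the cover is back in the case, and the lid is shut to an estimated 0.03 rad or less. The cover matched its original position to about 2 mm just before I closed the lid, and the spool and jar have not moved.

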